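# Empty the pressure canner

## Task

The preserves in the pressure canner are done: unscrew its lid (the clamp knob has a left-hand thread, so it loosens clockwise), swing the lid right aside, pull up the jar basket's telescoping handle until its lock button clicks out and lift the basket out onto the wire trivet. Stand all the jars upright on the narrow wooden board, then swing the empty canner's lid back over the pot and screw it down tight; leave the basket on the trivet and everything else where it stands.

Things in the scene. Friction and masses are not known exactly. Their poses are not given: they have to be found in the camera images.
- canner: fixed steel pot 224 mm in outer diameter (inner 212), rim 110 mm high, origin under its centre. Its +x axis points to the pivot post of the lid (138 mm from the pot's axis), at -x a C-shaped steel hook (top at 156 mm, from 105 to 135 mm off the axis) overhangs the tip of the lid's beam when it is shut; two black side handles at +y and -y reach 153 mm off the axis at 70 to 88 mm height
- lid_pivot (a point): point on the lid's vertical pivot axis, at the height of the beam
- lid_arm (a joint): swing of the lid's beam about the vertical pivot (rad): 0 = shut over the pot (a stop), grows as it swings clockwise seen from above, to the stop at 2.0; aside means as good as at that stop (over 1.75). Turns with about 0.12 N m of friction and stays where it is left. The lid hangs under the beam with a plug 8 mm deep in the pot's mouth: it cannot swing until the knob has been turned more than 4.1 rad, and it must be within 0.04 rad of 0 when it is screwed down again
- lid_grip (a point): black upright grip on the beam, 22 mm in diameter, standing free from 142 to 188 mm above the worktop, 213 mm from the pivot and 75 mm beyond the knob's axis; point on its axis at 170 mm. Take it with the fingers on either side of the beam. It does not turn on the beam
- clamp_knob (a joint): turn of the clamp knob (rad): 0 = screwed down tight (a stop), grows as it is turned CLOCKWISE seen from above (left-hand thread), to the stop at 5.2; needs about 0.15 N m. Lid and knob rise together by 2 mm per rad
- clamp_knob_grip (a point): on the axis of the black fluted round knob over the middle of the lid: 48 mm in diameter, 30 mm high, point 10 mm below its top; its underside is 10 mm above the beam. When tight its top is at 182 mm
- basket: loose round steel basket with a perforated floor, 196 mm in diameter, 0.33 kg empty (handle 0.05 kg more): floor 12 mm above its origin, rim 34 mm above it; origin under its centre, on its three feet. In the middle a sleeve 19 mm in diameter rises to 55 mm, in which the handle slides. It stands in the pot, on the pot's floor 6 mm above the worktop
- handle_tab (a point): centre of the black tab on top of the basket's handle: 12 mm thick along the basket's x axis, 40 mm long along its y axis, 26 mm high, on a thin rod; with the handle in, its centre is 80 mm above the basket's origin
- basket_handle (a joint): how far the handle is pulled up (m), 0 to 0.032 (stop); drags with 1 to 2 N, so the basket's weight holds it down while the handle is pulled
- lock_button (a joint): how far the red spring button at the handle stands out through the sleeve's window (m): below 0.001 while the handle is in, about 0.005 once it has clicked out, at the end of the handle's travel; the handle then stays locked out
- jar1_center (a point): a squat preserving jar with a red lid and dark red contents, cylinder 50 mm in diameter and 48 mm high, 0.11 kg; point half-way up on its axis, z along the axis. At the start it stands in the basket; 2 to 4 of the four jars are there, the others are absent
- jar2_center (a point): a squat preserving jar with a brass lid and orange contents, cylinder 50 mm in diameter and 48 mm high, 0.11 kg; point half-way up on its axis, z along the axis. At the start it stands in the basket; 2 to 4 of the four jars are there, the others are absent
- jar3_center (a point): a squat preserving jar with a white lid and purple contents, cylinder 50 mm in diameter and 48 mm high, 0.11 kg; point half-way up on its axis, z along the axis. At the start it stands in the basket; 2 to 4 of the four jars are there, the others are absent
- jar4_center (a point): a squat preserving jar with a green lid and green contents, cylinder 50 mm in diameter and 48 mm high, 0.11 kg; point half-way up on its axis, z along the axis. At the start it stands in the basket; 2 to 4 of the four jars are there, the others are absent
- trivet: fixed wire trivet of five S-shaped strips, 273 x 216 mm, 13 mm high, origin under its centre; the basket belongs on its middle
- board: fixed narrow wooden board, 110 mm along its x, 280 mm along its y, 14 mm thick, origin under its centre; the jars belong on it
- salt_shaker: bystander: salt shaker with a grey cap, 44 mm in diameter, 90 mm high, origin under its centre
- jam_jar: bystander: large jam jar, 69 mm in diameter, 99 mm high, origin under its centre

How it is judged:
By the outcome, as a careful person would: the job done as asked, in the order asked, and still so for the second after the job is handed in, with the robot touching nothing.
Of jar1, jar2, jar3, jar4 only 2 to 4 are there at a start; the rules pass over those that are not, and their reading is None.
At some moment in a run one of basket may be knocked a few centimetres aside while the robot is not near it.
It also fails if it takes over 210 s, if anything falls off the work surface, if the arm or the gripper's body presses on something with over 40 N, if the wrist force passes 120 N, or if a joint passes its speed limit or range.

## Robot

A 6-joint arm with a two-finger parallel gripper is mounted at the origin on a cart in front of the work surface, level with it; the furniture and walls round the work are solid. World frame = base frame: x ahead of the robot, y to its left, z up, the work surface at z = 0. Lengths are in mm, angles in rad, forces in N, time in s.
With the tool pointing down it reaches from about 400 to 925 mm from the base axis. Payload 12.5 kg.
Tool frame: the origin (TCP) lies between the finger pads; the fingertips stand 25 mm ahead of it and the grasp point (between the pads) lies 6 mm ahead of it; z points along the fingers, y is the line along which they close (so a half turn about z gives the same grasp; the last joint's range is limited). The gripper opens to 95 mm and grips with 3 to 60 N. Pads are 20 mm wide; open, the fingers measure 119 mm over their backs; the gripper's body (75 mm by 180 mm) begins 59 mm behind the grasp point.
Start: joints at [1.229, 0.491, 1.559, -0, 1.092, -0.106], TCP at [145.994, 607.725, 239.661] pointing down, gripper open.
Joint ranges: [-3.1, 3.1], [-0.84, 2.19], [0.05, 2.79], [-1.13, 4.28], [0.06, 2.93], [-2.69, 2.69]. Speed limits (rad/s): [2.22, 2.22, 2.79, 3.14, 3.14, 3.14].

## Interface

Orientations are given as [roll, pitch, yaw] about the fixed x, y, z axes, in that order (R = Rz(yaw) Ry(pitch) Rx(roll)).
In Python, from cell import state, read_camera, job_done, cut_out gives the robot as it stands. The module is installed in compiled form; this text tells all that it offers.
- The arm moves only by the tool jog_arm, never from a script. Its argument "motion" is a list of rows, each a list of 2 entries, a list of its own where there are three numbers: the shift along the tool's x, y, z in mm, then the turn about the tool's z in rad. A call has 1 to 5 rows; each row is the pose to reach, as a shift and turn from the pose commanded when the call began, along the tool's axes at that moment; what a row does not reach only later rows make up. A row lasts 1/10 s, in which the tool goes at most 50 mm and 8.59 degrees, less where a joint would pass 70% of its speed; a pose out of reach is approached as far as the arm can. A call with a gripper value outside its range is refused whole. "grip" is the closure, from 0 (fully open) to 1 (shut), set as the call begins (left out, the last holds). The fingers move at their own pace and stop on an object; the grip force is fixed at half the most. Time passes only in rows, so rows that repeat a pose let the fingers close. It gives the time, the measured TCP pose, the force, the opening and the grip force at its end, in the units of the state.
- state(): the state, without advancing time (a new reading comes with each control period).
- read_camera(name): name is "side" or "top" or "wrist"; returns a dict with "img" (420x560x3 uint8, blue, green, red), "vertical_fov" (degrees; the focal length in pixels is half the picture's height over the tangent of half this angle, whatever the lens; pixels are square), "cx", "cy" (the principal point, pixels), "extrinsics" (4x4, takes a point from camera to world coordinates). Camera axes: x right, y up, looking along -z (the intrinsics and any distortion apply to the point x, -y, -z); pixel columns grow to the right and rows downward; lengths in mm; the calibration is good to about 2 mm. A picture is of the moment at which its call begins. There is no depth.
- job_done(): hands the job in; it is judged then, once.
Trained networks look in a picture, given as the dict that the camera call returned (one of the last four; its "shot" number tells which), for a name from the list of things; names that differ only in an ending like _2 or _b are one class to them, and where a whole thing is asked for, a point or a joint stands for the part that bears it (a point fixed in the world has none). Each returns a list of dicts, best first, with "p" (0 to 1); they miss things now and then, are a little off and sometimes report something else, mostly with a low value. They report only what shows in the picture. A call takes as long as a camera call.
- cut_out(name, picture): "region" (420x560 bool, what is visible of it) and "box" ([left, top, right, bottom] in pixels, round what is visible of it).
The state is a dict: "t": time; "joints": joint angles; "qvel": joint speeds; "tau": joint torques, N m; "eef_pos": TCP position; "tcp_rot": TCP orientation; "ft_force": force on the tool from outside, world axes, zero at the start; "moment": the same for the moment, N m; "opening": opening from 0.0 (shut) to 1.0 (fully open); "grip_force": force on a finger pad.
Only numpy, scipy, OpenCV 4.12 (cv2) and the standard library are available. Lean on these libraries where they do the work, as an engineer would, in place of code of your own. Each camera call takes 0.05 s, during which the arm holds its last target. There are 200 camera calls.

## Working session

There is one attempt and no reset: what is moved stays moved. The work goes in short steps, Python scripts to look and compute and a tool call to move; the robot and the scene stay as the last step left them, time stands still between calls to the robot, and variables do not carry over. Pictures are saved under pics/ and viewed, at most 14 in all, crops included, and the job is handed in when it is done.

Besides the shell and the picture viewer there is one more tool, called after "Call:" as name(argument=value, ...) on one line, values as JSON. jog_arm: Moves the arm, as the interface text tells. Its arguments: {"type":"object","properties":{"motion":{"type":"array"},"grip":{"type":"number"}},"required":["motion"]}

```bash
mkdir -p pics; cat > h.py <<'E'
import numpy as np, cv2
from cell import *
def ray(p,u,v):
    f=p["img"].shape[0]/2/np.tan(np.radians(p["vertical_fov"])/2)
    E=np.array(p["extrinsics"]); d=E[:3,:3]@np.array([(u-p["cx"])/f,-(v-p["cy"])/f,-1]); return E[:3,3],d
def at(p,u,v,z):
    o,d=ray(p,u,v); return (o+d*(z-o[2])/d[2]).round(1)
def proj(p,X):
    f=p["img"].shape[0]/2/np.tan(np.radians(p["vertical_fov"])/2)
    E=np.array(p["extrinsics"]); c=E[:3,:3].T@(np.array(X,float)-E[:3,3]); return (p["cx"]+f*c[0]/-c[2], p["cy"]-f*c[1]/-c[2])
def cen(n,p):
    r=cut_out(n,p)
    if not r: return None
    m=r[0]["region"]; ys,xs=np.nonzero(m); return r[0]["p"],xs.mean().round(1),ys.mean().round(1),np.array(r[0]["box"]).round(0)
def tri(a,b):
    (o1,d1),(o2,d2)=a,b; d1=d1/np.linalg.norm(d1);d2=d2/np.linalg.norm(d2)
    s=np.linalg.lstsq(np.c_[d1,-d2],o2-o1,rcond=None)[0]; A=o1+s[0]*d1;B=o2+s[1]*d2; return ((A+B)/2).round(1),np.linalg.norm(A-B).round(1)
E
python3 - <<'E'
from h import *
names=["canner","clamp_knob_grip","lid_grip","lid_arm","trivet","board","salt_shaker","jam_jar","basket"]
R={}
for c in ["top","side"]:
    p=read_camera(c); cv2.imwrite(f"pics/{c}0.png",p["img"]); print(c,p["vertical_fov"],p["cx"],p["cy"],np.array(p["extrinsics"]).round(2).tolist(), [k for k in p])
    for n in names:
        r=cen(n,p); print(n,r)
        if r: R[n,c]=ray(p,r[1],r[2])
for n in names:
    if (n,"top") in R and (n,"side") in R: print(n,tri(R[n,"top"],R[n,"side"]))
print(state())
E
```

```text
top 44.36864380313823 284.7055412645576 223.55953000057437 [[0.01, 0.99, -0.15, 357.19], [-1.0, 0.01, -0.01, -48.06], [-0.01, 0.15, 0.99, 1515.57], [0.0, 0.0, 0.0, 1.0]] ['img', 'vertical_fov', 'cx', 'cy', 'extrinsics', 'shot']
canner (0.65, np.float64(228.8), np.float64(220.3), array([174., 167., 280., 276.]))
clamp_knob_grip (0.51, np.float64(226.8), np.float64(215.2), array([217., 206., 238., 226.]))
lid_grip (0.97, np.float64(227.1), np.float64(218.2), array([176., 176., 273., 259.]))
lid_arm None
trivet (0.89, np.float64(336.1), np.float64(225.3), array([300., 179., 374., 269.]))
board (0.78, np.float64(395.1), np.float64(297.7), array([353., 252., 442., 349.]))
salt_shaker (0.7, np.float64(265.8), np.float64(286.5), array([257., 279., 275., 296.]))
jam_jar (0.94, np.float64(273.4), np.float64(151.8), array([261., 138., 287., 170.]))
basket None
side 42.42773784088536 291.3395787261306 220.19147922480474 [[0.54, 0.74, -0.41, 46.87], [-0.84, 0.47, -0.27, -379.59], [-0.01, 0.49, 0.87, 1268.96], [0.0, 0.0, 0.0, 1.0]] ['img', 'vertical_fov', 'cx', 'cy', 'extrinsics', 'shot']
canner 
[... 1074 characters left out ...]
   4.7,  46.8]), np.float64(0.4))
{'t': 1.0, 'joints': array([ 1.22940561e+00,  4.90908063e-01,  1.55892210e+00,  1.20905191e-05,
        1.09172196e+00, -1.05578213e-01]), 'qvel': array([ 0.00136533,  0.00194989,  0.00099682,  0.00038617, -0.00064013,
       -0.00133755]), 'tau': array([-1.13530084e-03, -6.12468553e+01, -2.58433753e+01,  6.92773378e-02,
        4.46141220e-02, -1.14172735e-05]), 'eef_pos': array([145.98272641, 607.71206705, 239.64830872]), 'tcp_rot': array([ 3.14155122e+00, -6.39843090e-06,  2.90577458e+00]), 'ft_force': array([ 0.92648276, -0.31024573,  0.34739101]), 'moment': array([ 0.02232242,  0.05852214, -0.05206564]), 'grip_force': 0.0, 'opening': 1.0014044418210344}
```

```bash
python3 - <<'E'
import cv2
t=cv2.imread("pics/top0.png")[120:370,150:460];s=cv2.imread("pics/side0.png")[120:420,150:460]
cv2.imwrite("pics/t1.png",cv2.resize(t,None,fx=2.4,fy=2.4,interpolation=3));cv2.imwrite("pics/s1.png",cv2.resize(s,None,fx=2,fy=2,interpolation=3))
E
```

```text
(no output)
```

View pics/t1.png

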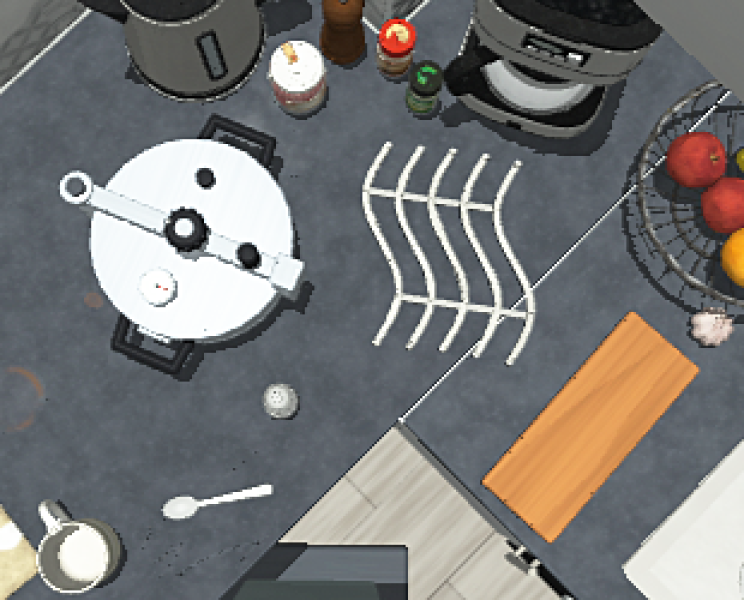

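View pics/s1.png

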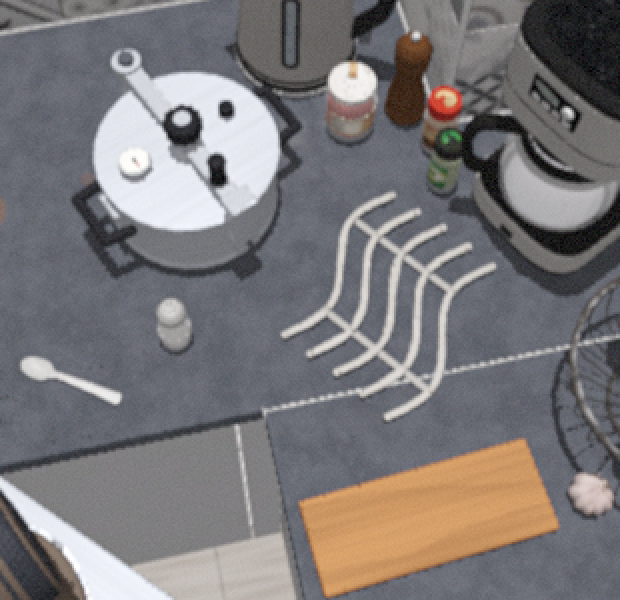

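```bash
python3 - <<'E'
from h import *
p=read_camera("top");q=read_camera("side")
T=lambda u,v:(150+u/2.4,120+v/2.4); S=lambda u,v:(150+u/2,120+v/2)
for n,a,b in [("pivot",(76,187),(126,62)),("knobtop",(186,229),(183,122)),("gripTop",(246,250),(216,158))]:
    print(n,tri(ray(p,*T(*a)),ray(q,*S(*b))))
C=[at(p,*T(*a),14) for a in [(632,311),(699,369),(552,543),(484,484)]]
print("board",C,[np.linalg.norm(C[i]-C[i-1]).round(1) for i in range(4)],np.mean(C,0))
print("side board",[at(q,*S(*a),14) for a in [(525,440),(557,528),(325,597),(300,502)]])
print("pivot",at(p,*T(76,187),145),"knob",at(p,*T(186,228),182),"grip",at(p,*T(246,250),188),"tip",at(p,*T(290,277),156))
r=cut_out("trivet",p)[0]["region"];ys,xs=np.nonzero(r)
w=cv2.minAreaRect(np.float32([at(p,x,y,13)[:2] for x,y in zip(xs,ys)]));print("trivet",w)
E
```

```text
pivot (array([637.9, 249.3, 143.8]), np.float64(0.5))
knobtop (array([585. , 118.7, 177.6]), np.float64(0.1))
gripTop (array([560.3,  52. , 187.3]), np.float64(1.2))
board [array([ 515.9, -406.9,   14. ]), array([ 446.3, -485.6,   14. ]), array([ 239.4, -304.6,   14. ]), array([ 307.2, -224.9,   14. ])] [np.float64(276.9), np.float64(105.1), np.float64(274.9), np.float64(104.6)] [ 377.2 -355.5   14. ]
side board [array([ 516. , -407.7,   14. ]), array([ 443.9, -484. ,   14. ]), array([ 238.3, -301.5,   14. ]), array([ 311.3, -222.8,   14. ])]
pivot [637.9 248.9 145. ] knob [585.4 118.2 182. ] grip [560.6  51.5 188. ] tip [535.6   4.5 156. ]
trivet ((591.79833984375, -183.46963500976562), (272.5513000488281, 196.2747039794922), 4.426052570343018)
```

```bash
cat >> h.py <<'E'
def plan(*W,cur=None):
    """waypoints (x,y,z,yaw[,n rows]); print the 5-row calls. yaw continuous"""
    if cur is None:
        s=state(); cur=list(s["eef_pos"])+[s["tcp_rot"][2]]
    cur=np.array(cur,float); print("from",cur.round(2)); P=[]
    q6=state()["joints"][5]; q1=np.arctan2(cur[1],cur[0]); y=q1+np.pi/2-q6; cur[3]=y+((cur[3]-y+np.pi)%(2*np.pi)-np.pi)
    c=cur
    for w in W:
        w=np.array(w,float); t=w[:4]; n=int(w[4]) if len(w)>4 else max(1,int(np.ceil(max(np.linalg.norm((t-c)[:3])/40,abs(t[3]-c[3])/.14))))
        P+=[c+(t-c)*i/n for i in range(1,n+1)]; c=t
    b=cur
    for i in range(0,len(P),5):
        g=P[i:i+5]; r=[]
        for t in g:
            d=t-b; cy,sy=np.cos(b[3]),np.sin(b[3])
            r.append([[round(d[0]*cy+d[1]*sy,1),round(d[0]*sy-d[1]*cy,1),round(-d[2],1)],round(-d[3],3)])
        b=g[-1]; print(str(r).replace(" ",""), "->",b.round(2).tolist(),"q6~%.2f"%(np.arctan2(b[1],b[0])+np.pi/2-b[3]))
def st():
    s=state(); print("t%.1f"%s["t"],s["eef_pos"].round(1),s["tcp_rot"].round(3),"q",s["joints"].round(2),"F",s["ft_force"].round(1),"open %.3f grip %.1f"%(s["opening"],s["grip_force"]))
E
python3 -c "
from h import *
plan((586.5,120,245,4.3))"
```

```text
from [145.98 607.73 239.66   2.91]
[[[np.float64(-31.9),np.float64(-21.8),np.float64(-0.3)],np.float64(-0.082)],[[np.float64(-63.8),np.float64(-43.7),np.float64(-0.6)],np.float64(-0.164)],[[np.float64(-95.7),np.float64(-65.5),np.float64(-0.9)],np.float64(-0.246)],[[np.float64(-127.6),np.float64(-87.4),np.float64(-1.3)],np.float64(-0.328)],[[np.float64(-159.5),np.float64(-109.2),np.float64(-1.6)],np.float64(-0.41)]] -> [275.54, 464.28, 241.23, 3.32] q6~-0.71
[[[np.float64(-20.5),np.float64(-32.7),np.float64(-0.3)],np.float64(-0.082)],[[np.float64(-41.1),np.float64(-65.5),np.float64(-0.6)],np.float64(-0.164)],[[np.float64(-61.6),np.float64(-98.2),np.float64(-0.9)],np.float64(-0.246)],[[np.float64(-82.2),np.float64(-131.0),np.float64(-1.3)],np.float64(-0.328)],[[np.float64(-102.7),np.float64(-163.7),np.float64(-1.6)],np.float64(-0.41)]] -> [405.11, 320.83, 242.8, 3.73] q6~-1.49
[[[np.float64(-5.8),np.float64(-38.2),np.float64(-0.3)],np.float64(-0.082)],[[np.float64(-11.6),np.float64(-76.4),np.float64(-0.6)],np.float64(-0.164)],[[np.float64(-17.4),np.float64(-114.7),np.float64(-0.9)],np.float64(-0.246)],[[np.float64(-23.1),np.float64(-152.9),np.float64(-1.3)],np.float64(-0.328)],[[np.float64(-28.9),np.float64(-191.1),np.float64(-1.6)],np.float64(-0.41)]] -> [534.67, 177.38, 244.37, 4.14] q6~-2.24
[[[np.float64(9.9),np.float64(-37.4),np.float64(-0.3)],np.float64(-0.082)],[[np.float64(19.9),np.float64(-74.7),np.float64(-0.6)],np.float64(-0.164)]] -> [586.5, 120.0, 245.0, 4.3] q6~-2.53
```

Call:
jog_arm(motion=[[[-160,-109,-2],-0.41],[[-160,-109,-2],-0.41],[[-160,-109,-2],-0.41],[[-160,-109,-2],-0.41],[[-160,-109,-2],-0.41]])

```text
t: 1.65
eef_pos: [278.9, 461.3, 241.9]
tcp_rot: [-3.141, 0.0, -2.971]
ft_force: [-0.1, 0.3, 0.3]
opening: 1.003
grip_force: 0.0
```

Call:
jog_arm(motion=[[[-103,-164,-2],-0.41],[[-103,-164,-2],-0.41],[[-103,-164,-2],-0.41],[[-103,-164,-2],-0.41],[[-103,-164,-2],-0.41]])

```text
t: 2.15
eef_pos: [408.5, 318.2, 243.8]
tcp_rot: [-3.141, 0.001, -2.561]
ft_force: [0.4, 0.5, -0.1]
opening: 1.001
grip_force: 0.0
```

Call:
jog_arm(motion=[[[-29,-191,-1],-0.41],[[-29,-191,-1],-0.41],[[-29,-191,-1],-0.41],[[-29,-191,-1],-0.41],[[-29,-191,-1],-0.41]])

```text
t: 2.65
eef_pos: [538.3, 174.8, 244.4]
tcp_rot: [-3.141, 0.0, -2.151]
ft_force: [-0.1, 0.4, 0.6]
opening: 0.996
grip_force: 0.0
```

Call:
jog_arm(motion=[[[20,-75,0],-0.16],[[20,-75,0],-0.16],[[20,-75,0],-0.16]])

```text
t: 2.95
eef_pos: [588.9, 118.7, 244.2]
tcp_rot: [-3.141, 0.0, -1.99]
ft_force: [-1.0, 1.0, -0.6]
opening: 1.001
grip_force: 0.0
```

```bash
cat >> h.py <<'E'
def wr(f,sc=1):
    p=read_camera("wrist"); cv2.imwrite(f,p["img"]); return p
E
python3 - <<'E'
from h import *
st(); p=wr("pics/w1.png")
print(p["vertical_fov"],np.array(p["extrinsics"]).round(2).tolist())
for n,z in [("clamp_knob_grip",175),("lid_grip",170)]:
    r=cen(n,p); print(n,r, r and at(p,r[1],r[2],z), [x["p"] for x in cut_out(n,p)])
plan((586.5,120,178,4.3))
E
```

```text
t3.0 [588.9 118.7 244.2] [-3.141  0.    -1.99 ] q [ 0.09  0.45  1.62 -0.    1.07 -2.63] F [-1.   1.  -0.6] open 1.001 grip 0.0
61.20887821663159 [[-0.91, -0.39, -0.11, 559.52], [0.41, -0.88, -0.24, 52.67], [-0.0, -0.26, 0.97, 389.84], [0.0, 0.0, 0.0, 1.0]]
clamp_knob_grip (0.9, np.float64(287.3), np.float64(230.9), array([253., 193., 332., 270.])) [587.1 120.8 175. ] [0.9]
lid_grip (0.75, np.float64(286.2), np.float64(182.2), array([142.,  53., 433., 356.])) [575.3  92.5 170. ] [0.75]
from [586.67 121.1  244.76  -1.99]
[[[np.float64(0.5),np.float64(-0.1),np.float64(33.4)],np.float64(-0.002)],[[np.float64(1.1),np.float64(-0.3),np.float64(66.8)],np.float64(-0.003)]] -> [586.5, 120.0, 178.0, 4.3] q6~-2.53
```

View pics/w1.png

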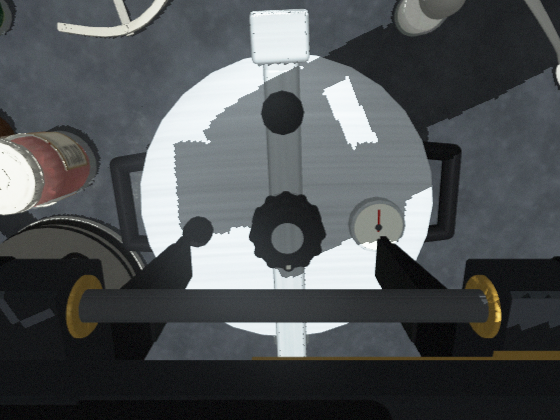

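Call:
jog_arm(motion=[[[0,0,35],0],[[0,0,67],0],[[0,0,67],0],[[0,0,67],0]], grip=0.3)

```text
t: 3.6
eef_pos: [587.4, 120.5, 178.3]
tcp_rot: [3.141, -0.0, -1.987]
ft_force: [-0.3, 0.3, 0.0]
opening: 0.732
grip_force: 0.0
```

Call:
jog_arm(motion=[[[0,0,0],0],[[0,0,0],0],[[0,0,0],0],[[0,0,0],0],[[0,0,0],0]], grip=1)

```text
t: 4.1
eef_pos: [587.2, 120.1, 178.8]
tcp_rot: [3.142, 0.001, -1.988]
ft_force: [-4.2, 1.8, 5.8]
opening: 0.501
grip_force: 30.0
```

Call:
jog_arm(motion=[[[0,0,-0.3],0.14],[[0,0,-0.6],0.28],[[0,0,-0.9],0.42],[[0,0,-1.1],0.56],[[0,0,-1.4],0.7]])

```text
t: 4.6
eef_pos: [586.2, 121.0, 180.1]
tcp_rot: [3.139, -0.001, -2.693]
ft_force: [-10.3, 10.5, 8.8]
opening: 0.502
grip_force: 30.0
```

Call:
jog_arm(motion=[[[0,0,-0.3],0.15],[[0,0,-0.6],0.3],[[0,0,-0.9],0.45],[[0,0,-1.2],0.6],[[0,0,-1.5],0.75]])

```text
t: 5.1
eef_pos: [586.0, 122.4, 181.6]
tcp_rot: [3.138, -0.003, 2.84]
ft_force: [-9.6, 20.3, 9.1]
opening: 0.498
grip_force: 30.0
```

Call:
jog_arm(motion=[[[0,0,-0.3],0.15],[[0,0,-0.6],0.3],[[0,0,-0.9],0.45],[[0,0,-1.2],0.6],[[0,0,-1.5],0.75]])

```text
t: 5.6
eef_pos: [586.9, 123.6, 183.2]
tcp_rot: [3.138, -0.005, 2.09]
ft_force: [-1.6, 27.4, 4.4]
opening: 0.499
grip_force: 30.0
```

Call:
jog_arm(motion=[[[0,0,-0.3],0.15],[[0,0,-0.6],0.3],[[0,0,-0.9],0.45],[[0,0,-1.2],0.6],[[0,0,-1.5],0.75]])

```text
t: 6.1
eef_pos: [588.4, 123.8, 184.7]
tcp_rot: [3.139, -0.007, 1.34]
ft_force: [5.6, 28.3, -0.5]
opening: 0.5
grip_force: 30.0
```

Call:
jog_arm(motion=[[[0,0,-0.3],0.15],[[0,0,-0.6],0.3],[[0,0,-0.9],0.45],[[0,0,-1.2],0.6],[[0,0,-1.5],0.75]])

```text
t: 6.6
eef_pos: [589.3, 122.9, 186.3]
tcp_rot: [-3.141, -0.008, 0.59]
ft_force: [8.6, 21.4, -1.4]
opening: 0.502
grip_force: 30.0
```

Call:
jog_arm(motion=[[[0,0,-0.3],0.15],[[0,0,-0.6],0.3],[[0,0,-0.9],0.45],[[0,0,-1.2],0.6],[[0,0,-1.5],0.75]])

```text
t: 7.1
eef_pos: [588.9, 121.9, 187.7]
tcp_rot: [-3.138, -0.004, -0.16]
ft_force: [5.2, 15.0, 0.4]
opening: 0.501
grip_force: 30.0
```

Call:
jog_arm(motion=[[[0,0,-0.3],0.15],[[0,0,-0.6],0.3],[[0,0,-0.7],0.35],[[0,0,-0.7],0.35]])

```text
t: 7.5
eef_pos: [588.5, 121.4, 188.4]
tcp_rot: [-3.137, -0.002, -0.506]
ft_force: [4.7, 13.1, 0.6]
opening: 0.502
grip_force: 30.0
```

```bash
python3 - <<'E'
from h import *
st(); print(state()["moment"])
E
```

```text
t7.5 [588.5 121.4 188.4] [-3.137e+00 -2.000e-03 -5.060e-01] q [0.09 0.51 1.68 0.   0.95 2.17] F [ 4.7 13.1  0.6] open 0.502 grip 30.0
[ 1.6009351  -0.19239582 -0.14639976]
```

Call:
jog_arm(motion=[[[0,0,0],0],[[0,0,0],0],[[0,0,0],0],[[0,0,-30],0],[[0,0,-55],0]], grip=0.3)

```text
t: 8.0
eef_pos: [587.3, 119.4, 242.9]
tcp_rot: [3.141, 0.001, -0.504]
ft_force: [-0.2, 0.4, 0.5]
opening: 0.701
grip_force: 0.0
```

```bash
python3 - <<'E'
from h import *
st(); p=wr("pics/w2.png")
plan((560,51.5,244,1.2),(560,51.5,176,1.2))
E
```

```text
t8.0 [587.3 119.4 242.9] [ 3.141e+00  1.000e-03 -5.040e-01] q [ 0.09  0.45  1.62 -0.    1.07  2.17] F [-0.2  0.4  0.5] open 0.701 grip 0.0
from [ 5.8865e+02  1.1960e+02  2.4731e+02 -5.0000e-01]
[[[np.float64(0.6),np.float64(5.7),np.float64(0.3)],np.float64(-0.131)],[[np.float64(1.2),np.float64(11.3),np.float64(0.5)],np.float64(-0.262)],[[np.float64(1.8),np.float64(17.0),np.float64(0.8)],np.float64(-0.393)],[[np.float64(2.4),np.float64(22.6),np.float64(1.0)],np.float64(-0.524)],[[np.float64(3.0),np.float64(28.3),np.float64(1.3)],np.float64(-0.656)]] -> [577.63, 93.41, 246.04, 0.15] q6~1.58
[[[np.float64(-3.0),np.float64(4.8),np.float64(0.3)],np.float64(-0.131)],[[np.float64(-5.9),np.float64(9.7),np.float64(0.5)],np.float64(-0.262)],[[np.float64(-8.9),np.float64(14.5),np.float64(0.8)],np.float64(-0.393)],[[np.float64(-11.9),np.float64(19.4),np.float64(1.0)],np.float64(-0.524)],[[np.float64(-14.8),np.float64(24.2),np.float64(1.3)],np.float64(-0.656)]] -> [566.61, 67.22, 244.76, 0.81] q6~0.88
[[[np.float64(-5.3),np.float64(2.0),np.float64(0.3)],np.float64(-0.131)],[[np.float64(-10.6),np.float64(4.1),np.float64(0.5)],np.float64(-0.262)],[[np.float64(-15.9),np.float64(6.1),np.float64(0.8)],np.float64(-0.393)],[[np.float64(-15.9),np.float64(6.1),np.float64(34.8)],np.float64(-0.393)],[[np.float64(-15.9),np.float64(6.1),np.float64(68.8)],np.float64(-0.393)]] -> [560.0, 51.5, 176.0, 1.2] q6~0.46
```

Call:
jog_arm(motion=[[[3,28,1],-0.65],[[3,28,1],-0.65],[[3,28,1],-0.65],[[3,28,1],-0.65],[[3,28,1],-0.65]])

```text
t: 8.55
eef_pos: [576.5, 93.4, 241.3]
tcp_rot: [3.142, -0.0, 0.151]
ft_force: [0.4, 0.3, 0.5]
opening: 0.701
grip_force: 0.0
```

Call:
jog_arm(motion=[[[-15,24,1],-0.65],[[-15,24,1],-0.65],[[-15,24,1],-0.65],[[-15,24,1],-0.65],[[-15,24,1],-0.65]])

```text
t: 9.05
eef_pos: [565.1, 67.5, 240.2]
tcp_rot: [3.142, 0.0, 0.801]
ft_force: [0.1, 0.1, 0.4]
opening: 0.699
grip_force: 0.0
```

Call:
jog_arm(motion=[[[-16,6,1],-0.4],[[-16,6,1],-0.4],[[-16,6,1],-0.4],[[-16,6,1],-0.4]])

```text
t: 9.45
eef_pos: [558.2, 51.9, 239.3]
tcp_rot: [3.142, -0.0, 1.197]
ft_force: [-0.3, -0.6, 0.5]
opening: 0.699
grip_force: 0.0
```

```bash
python3 - <<'E'
from h import *
st(); p=wr("pics/w3.png"); st()
print(p["shot"]); r=cen("clamp_knob_grip",p); print(r, r and at(p,r[1],r[2],184))
plan((560,51.5,176,1.2))
E
```

```text
t9.4 [558.2  51.9 239.3] [ 3.142 -0.     1.197] q [-0.03  0.4   1.72 -0.    1.02  0.35] F [-0.3 -0.6  0.5] open 0.699 grip 0.0
t9.5 [558.2  52.  239.3] [ 3.142 -0.     1.193] q [-0.02  0.4   1.72 -0.    1.02  0.35] F [-0.2  0.1 -0. ] open 0.700 grip 0.0
7
(0.63, np.float64(285.1), np.float64(102.4), array([244.,  55., 332., 148.])) [587.7 123.7 184. ]
from [558.27  52.08 239.22   1.19]
[[[np.float64(0.1),np.float64(0.9),np.float64(31.6)],np.float64(-0.004)],[[np.float64(0.1),np.float64(1.8),np.float64(63.2)],np.float64(-0.007)]] -> [560.0, 51.5, 176.0, 1.2] q6~0.46
```

View pics/w3.png

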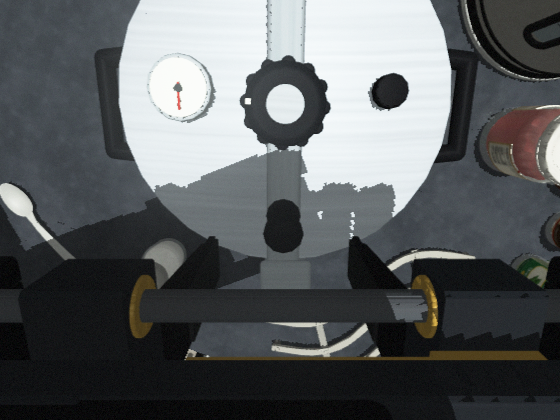

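Call:
jog_arm(motion=[[[0,1.5,35],0],[[0,1.5,63],0],[[0,1.5,63],0],[[0,1.5,63],0]])

```text
t: 9.95
eef_pos: [559.9, 51.7, 176.7]
tcp_rot: [-3.141, 0.0, 1.194]
ft_force: [0.3, 1.4, 1.3]
opening: 0.701
grip_force: 0.0
```

Call:
jog_arm(motion=[[[0,0,0],0],[[0,0,0],0],[[0,0,0],0],[[0,0,0],0],[[0,0,0],0]], grip=1)

```text
t: 10.45
eef_pos: [559.8, 51.7, 176.5]
tcp_rot: [3.141, -0.0, 1.196]
ft_force: [0.5, -0.1, -0.4]
opening: 0.333
grip_force: 0.0
```

```bash
python3 - <<'E'
from h import *
st()
pv=np.array([637.9,249.2]); s=state(); c=s["eef_pos"]; d=c[:2]-pv; r=np.hypot(*d); a0=np.arctan2(d[1],d[0]); print(r,a0)
W=[]
for i in range(1,17):
    th=1.9*i/16; a=a0-th; yaw=s["tcp_rot"][2]-1.25*i/16
    W.append((pv[0]+r*np.cos(a),pv[1]+r*np.sin(a),c[2],yaw,1))
plan(*W)
E
```

```text
t10.4 [559.8  51.7 176.5] [ 3.141 -0.     1.196] q [-0.03  0.48  1.79  0.    0.88  0.35] F [ 0.5 -0.1 -0.4] open 0.333 grip 0.0
212.43788273129599 -1.9474410171447416
from [559.76  51.65 176.51   1.2 ]
[[[np.float64(1.5),np.float64(-25.2),np.float64(-0.0)],np.float64(0.078)],[[np.float64(6.0),np.float64(-50.0),np.float64(-0.0)],np.float64(0.156)],[[np.float64(13.5),np.float64(-74.1),np.float64(-0.0)],np.float64(0.234)],[[np.float64(23.7),np.float64(-97.1),np.float64(-0.0)],np.float64(0.313)],[[np.float64(36.5),np.float64(-118.8),np.float64(-0.0)],np.float64(0.391)]] -> [462.62, 129.18, 176.51, 0.81] q6~1.04
[[[np.float64(6.6),np.float64(-24.3),np.float64(-0.0)],np.float64(0.078)],[[np.float64(16.0),np.float64(-47.7),np.float64(-0.0)],np.float64(0.156)],[[np.float64(28.1),np.float64(-69.8),np.float64(-0.0)],np.float64(0.234)],[[np.float64(42.8),np.float64(-90.3),np.float64(-0.0)],np.float64(0.312)],[[np.float64(59.8),np.float64(-109.0),np.float64(-0.0)],np.float64(0.391)]] -> [425.47, 247.79, 176.51, 0.41] q6~1.68
[[[np.float64(11.4),np.float64(-22.5),np.float64(-0.0)],np.float64(0.078)],[[np.float64(25.3),np.float64(-43.5),np.float64(-0.0)],np.float64(0.156)],[[np.float64(41.6),np.float64(-62.7),np.float64(-0.0)],np.float64(0.234)],[[np.float64(60.1),np.float64(-79.9),np.float64(-0.0)],np.float64(0.312)],[[np.float64(80.5),np.float64(-94.7),np.float64(-0.0)],np.float64(0.391)]] -> [461.03, 366.88, 176.51, 0.02] q6~2.22
[[[np.float64(15.7),np.float64(-19.8),np.float64(-0.0)],np.float64(0.078)]] -> [476.22, 387.0, 176.51, -0.05] q6~2.31
```

Call:
jog_arm(motion=[[[0,0,0],0],[[0,0,0],0],[[0,0,0],0]])

```text
t: 10.75
eef_pos: [559.7, 51.6, 176.3]
tcp_rot: [-3.142, -0.0, 1.196]
ft_force: [-0.9, -0.1, 1.8]
opening: 0.225
grip_force: 30.0
```

Call:
jog_arm(motion=[[[1.5,-25,0],0.08],[[6,-50,0],0.16],[[13.5,-74,0],0.23],[[23.5,-97,0],0.31],[[36.5,-119,0],0.39]])

```text
t: 11.25
eef_pos: [461.4, 129.2, 176.2]
tcp_rot: [3.142, 0.001, 0.801]
ft_force: [3.5, -0.5, -5.8]
opening: 0.226
grip_force: 30.0
```

Call:
jog_arm(motion=[[[6.5,-24.5,0],0.08],[[16,-47.5,0],0.16],[[28,-70,0],0.23],[[43,-90,0],0.31],[[60,-109,0],0.39]])

```text
t: 11.75
eef_pos: [424.5, 248.6, 176.1]
tcp_rot: [3.141, 0.001, 0.412]
ft_force: [4.4, -2.4, -5.1]
opening: 0.225
grip_force: 30.0
```

```bash
python3 - <<'E'
from h import *
st(); c=state()["eef_pos"][:2]-[637.9,249.2]; print(np.hypot(*c), (-1.947-np.arctan2(c[1],c[0]))%(2*np.pi))
E
```

```text
t11.8 [424.5 248.6 176.1] [3.141e+00 1.000e-03 4.120e-01] q [ 0.4   0.39  1.95 -0.    0.8   1.55] F [ 4.4 -2.4 -5.1] open 0.225 grip 30.0
213.41102070819372 1.1916781773774225
```

Call:
jog_arm(motion=[[[11.5,-22.5,0],0.08],[[25,-43.5,0],0.16],[[41.5,-62.5,0],0.23],[[60,-80,0],0.31],[[80.5,-94.5,0],0.39]])

```text
t: 12.25
eef_pos: [460.0, 367.9, 176.0]
tcp_rot: [3.141, 0.002, 0.023]
ft_force: [2.6, -3.3, 0.4]
opening: 0.222
grip_force: 30.0
```

Call:
jog_arm(motion=[[[15.5,-20,0],0.08],[[23,-27,0],0.1],[[23,-27,0],0.1],[[23,-27,0],0.1]])

```text
t: 12.65
eef_pos: [482.2, 395.6, 176.0]
tcp_rot: [-3.14, 0.002, -0.073]
ft_force: [-7.3, 6.7, 0.9]
opening: 0.225
grip_force: 30.0
```

Call:
jog_arm(motion=[[[0,0,0],0],[[0,0,0],0],[[0,0,0],0]], grip=0.4)

```text
t: 12.95
eef_pos: [483.2, 394.3, 176.2]
tcp_rot: [3.142, -0.0, -0.074]
ft_force: [0.3, -0.1, -0.3]
opening: 0.423
grip_force: 0.0
```

```bash
python3 - <<'E'
from h import *
st(); c=state()["eef_pos"][:2]-[637.9,249.2]; print(np.hypot(*c), (-1.947-np.arctan2(c[1],c[0]))%(2*np.pi))
E
```

```text
t12.9 [483.2 394.3 176.2] [ 3.142 -0.    -0.074] q [ 0.58  0.56  1.63 -0.    0.96  2.22] F [ 0.3 -0.1 -0.3] open 0.423 grip 0.0
212.10650356264756 1.9479134415440207
```

Call:
jog_arm(motion=[[[0,0,-35],0],[[0,0,-70],0],[[0,0,-90],0],[[0,0,-90],0]], grip=0.3)

```text
t: 13.35
eef_pos: [483.9, 394.8, 269.3]
tcp_rot: [-3.138, -0.004, -0.074]
ft_force: [0.1, 0.0, 0.3]
opening: 0.693
grip_force: 0.0
```

```bash
python3 - <<'E'
from h import *
st(); R={}
names=["basket","handle_tab","jar1_center","jar2_center","jar3_center","jar4_center"]
I=[]
for c in ["top","side"]:
    p=read_camera(c); 
    for n in names:
        r=cen(n,p); print(c,n,r)
        if r: R[n,c]=ray(p,r[1],r[2])
    y,x=(150,150) if c=="top" else (120,160)
    I.append(cv2.resize(p["img"][y:y+150,x:x+130],None,fx=3,fy=3,interpolation=3))
for n in names:
    if (n,"top") in R and (n,"side") in R: print(n,tri(R[n,"top"],R[n,"side"]))
cv2.imwrite("pics/ts2.png",np.hstack(I))
plan((560,80,280,1.2))
E
```

```text
t13.3 [483.9 394.8 269.3] [-3.138 -0.004 -0.074] q [ 0.58  0.46  1.53 -0.    1.15  2.22] F [0.1 0.  0.3] open 0.693 grip 0.0
top basket (0.58, np.float64(232.0), np.float64(221.0), array([198., 190., 264., 257.]))
top handle_tab (0.62, np.float64(231.2), np.float64(221.2), array([230., 215., 238., 229.]))
top jar1_center (0.58, np.float64(254.4), np.float64(217.1), array([246., 209., 266., 226.]))
top jar2_center (0.82, np.float64(210.6), np.float64(230.2), array([200., 222., 220., 242.]))
top jar3_center None
top jar4_center (0.82, np.float64(239.3), np.float64(245.6), array([234., 234., 249., 254.]))
side basket (0.73, np.float64(245.6), np.float64(203.2), array([208., 179., 285., 232.]))
side handle_tab (0.66, np.float64(243.9), np.float64(201.8), array([238., 196., 251., 205.]))
side jar1_center (0.61, np.float64(268.2), np.float64(210.4), array([260., 202., 281., 220.]))
side jar2_center (0.61, np.float64(221.1), np.float64(202.8), array([210., 193., 231., 216.]))
side jar3_center None
side jar4_center (0.48, np.float64(237.0), np.float64(226.3), array([229., 219., 251., 232.]))
[... 479 characters left out ...]
np.float64(-0.255)],[[np.float64(30.0),np.float64(92.4),np.float64(-4.2)],np.float64(-0.382)],[[np.float64(40.0),np.float64(123.2),np.float64(-5.5)],np.float64(-0.51)],[[np.float64(50.0),np.float64(154.0),np.float64(-6.9)],np.float64(-0.637)]] -> [521.51, 237.26, 273.08, 0.56] q6~1.43
[[[np.float64(-10.3),np.float64(30.7),np.float64(-1.4)],np.float64(-0.127)],[[np.float64(-20.5),np.float64(61.4),np.float64(-2.8)],np.float64(-0.255)],[[np.float64(-30.8),np.float64(92.1),np.float64(-4.2)],np.float64(-0.382)],[[np.float64(-41.1),np.float64(122.8),np.float64(-5.5)],np.float64(-0.51)],[[np.float64(-51.4),np.float64(153.5),np.float64(-6.9)],np.float64(-0.637)]] -> [560.0, 80.0, 280.0, 1.2] q6~0.51
```

View pics/ts2.png

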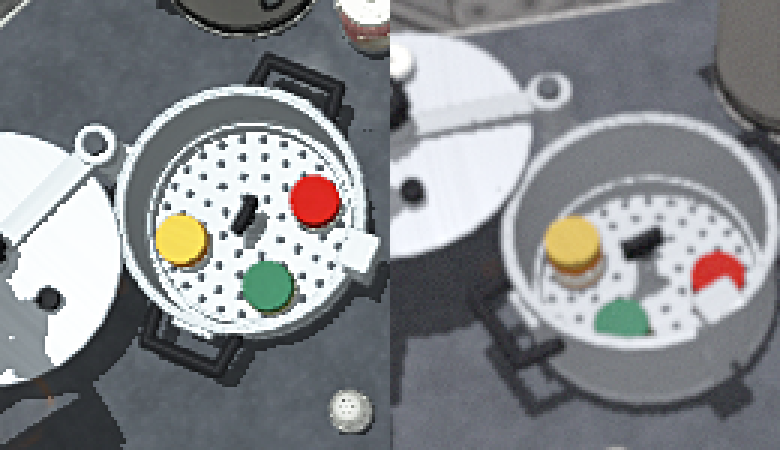

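```bash
python3 - <<'E'
from h import *
plan((586,120.5,250,-0.33))
E
```

```text
from [ 4.8302e+02  3.9453e+02  2.6616e+02 -7.0000e-02]
[[[np.float64(15.4),np.float64(33.2),np.float64(2.0)],np.float64(0.032)],[[np.float64(30.8),np.float64(66.4),np.float64(4.0)],np.float64(0.064)],[[np.float64(46.1),np.float64(99.6),np.float64(6.1)],np.float64(0.096)],[[np.float64(61.5),np.float64(132.8),np.float64(8.1)],np.float64(0.128)],[[np.float64(76.9),np.float64(166.0),np.float64(10.1)],np.float64(0.16)]] -> [547.38, 223.26, 256.06, -0.23] q6~2.19
[[[np.float64(20.5),np.float64(30.3),np.float64(2.0)],np.float64(0.032)],[[np.float64(40.9),np.float64(60.7),np.float64(4.0)],np.float64(0.064)],[[np.float64(61.4),np.float64(91.0),np.float64(6.1)],np.float64(0.096)]] -> [586.0, 120.5, 250.0, -0.33] q6~2.10
```

Call:
jog_arm(motion=[[[77,166,10],0.16],[[77,166,10],0.16],[[77,166,10],0.16],[[77,166,10],0.16],[[77,166,10],0.16]], grip=0.4)

```text
t: 14.55
eef_pos: [548.8, 219.8, 256.1]
tcp_rot: [3.141, -0.0, -0.238]
ft_force: [0.6, 1.1, -0.8]
opening: 0.602
grip_force: 0.0
```

Call:
jog_arm(motion=[[[61,91,6],0.1],[[61,91,6],0.1],[[61,91,6],0.1],[[61,91,6],0.1]])

```text
t: 14.95
eef_pos: [586.0, 119.7, 250.0]
tcp_rot: [-3.141, 0.0, -0.336]
ft_force: [-1.0, -0.1, -0.1]
opening: 0.601
grip_force: 0.0
```

```bash
python3 - <<'E'
from h import *
st(); p=wr("pics/w4.png"); st()
for r in cut_out("handle_tab",p)[:2]:
    ys,xs=np.nonzero(r["region"]); X=np.float32([at(p,x,y,99)[:2] for x,y in zip(xs,ys)]); print(r["p"],r["box"],xs.mean(),ys.mean(),cv2.minAreaRect(X),X.mean(0))
print([proj(p,(586,120,z)) for z in (99,86)])
for i in (1,2,4):
    r=cen(f"jar{i}_center",p); print(i,r, r and at(p,r[1],r[2],64))
E
```

```text
t14.9 [586.  119.7 250. ] [-3.141  0.    -0.336] q [0.09 0.44 1.61 0.   1.09 2.  ] F [-1.  -0.1 -0.1] open 0.601 grip 0.0
t15.0 [585.6 120.9 250.2] [-3.141  0.    -0.335] q [0.09 0.44 1.61 0.   1.09 2.  ] F [0.2 0.3 0.1] open 0.601 grip 0.0
0.81 [276.0, 171.7, 292.9, 223.6] 283.26227208976155 197.25525946704067 ((586.9915771484375, 119.32595825195312), (14.62775707244873, 43.278560638427734), 70.54000091552734) [587.51953 119.33704]
[(np.float64(283.1037872363693), np.float64(199.2539906106395)), (np.float64(283.1064390340858), np.float64(195.80012460965187))]
1 (0.81, np.float64(338.5), np.float64(148.2), array([311., 119., 367., 175.])) [606.9  58.3  64. ]
2 (0.57, np.float64(232.5), np.float64(223.7), array([205., 197., 259., 253.])) [571.  177.8  64. ]
4 (0.65, np.float64(320.4), np.float64(237.1), array([296., 210., 343., 270.])) [529.3 100.7  64. ]
```

View pics/w4.png

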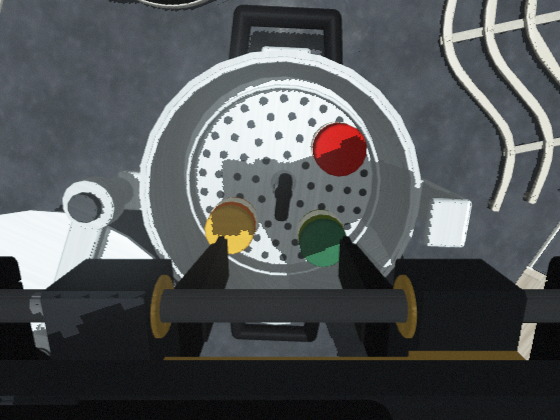

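Call:
jog_arm(motion=[[[2,1,40],0],[[2,1,80],0],[[2,1,120],0],[[2,1,135],0],[[2,1,150],0]], grip=0.5)

```text
t: 15.7
eef_pos: [586.7, 120.2, 98.9]
tcp_rot: [3.141, 0.001, -0.333]
ft_force: [0.5, 0.3, 0.4]
opening: 0.5
grip_force: 0.0
```

Call:
jog_arm(motion=[[[0,0,2],0],[[0,0,2],0],[[0,0,2],0],[[0,0,2],0],[[0,0,2],0]], grip=1)

```text
t: 16.2
eef_pos: [587.5, 119.1, 99.0]
tcp_rot: [-3.141, -0.001, -0.334]
ft_force: [-0.4, 0.5, 0.7]
opening: 0.139
grip_force: 29.0
```

Call:
jog_arm(motion=[[[0,0,0],0],[[0,0,0],0],[[0,0,0],0],[[0,0,0],0]])

```text
t: 16.6
eef_pos: [587.5, 119.0, 98.7]
tcp_rot: [-3.141, -0.001, -0.334]
ft_force: [-0.3, 0.0, 5.5]
opening: 0.12
grip_force: 29.9
```

Call:
jog_arm(motion=[[[0,0,-6],0],[[0,0,-12],0],[[0,0,-18],0],[[0,0,-24],0],[[0,0,-30],0]])

```text
t: 17.1
eef_pos: [587.1, 119.0, 128.8]
tcp_rot: [3.142, 0.0, -0.334]
ft_force: [-1.2, 0.6, -2.2]
opening: 0.125
grip_force: 30.0
```

Call:
jog_arm(motion=[[[0,0,-3],0],[[0,0,-5],0],[[0,0,-7],0],[[0,0,-9],0],[[0,0,-11],0]])

```text
t: 17.6
eef_pos: [587.2, 119.0, 139.1]
tcp_rot: [3.141, 0.0, -0.334]
ft_force: [0.0, -0.2, -7.0]
opening: 0.125
grip_force: 30.0
```

```bash
python3 - <<'E'
from h import *
st(); p=read_camera("side");r=cut_out("lock_button",p); print([(x["p"],x["box"]) for x in r]); print(proj(p,(587,119,70)))
x,y=[int(v) for v in proj(p,(587,119,80))]
cv2.imwrite("pics/b.png",cv2.resize(p["img"][y-60:y+60,x-80:x+80],None,fx=4,fy=4,interpolation=3))
E
```

```text
t17.6 [587.2 119.  139.1] [ 3.141  0.    -0.334] q [0.09 0.57 1.73 0.   0.85 1.99] F [ 0.  -0.2 -7. ] open 0.125 grip 30.0
[]
(np.float64(245.46779550838366), np.float64(203.40825150948672))
```

View pics/b.png

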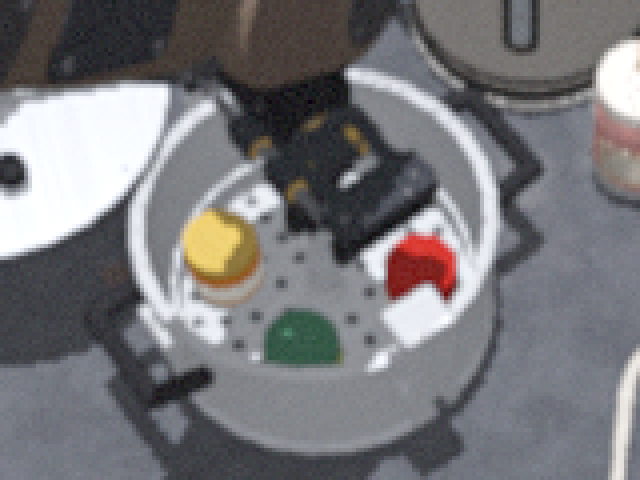

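Call:
jog_arm(motion=[[[0,0,-15],0],[[0,0,-35],0],[[0,0,-55],0],[[0,0,-75],0],[[0,0,-95],0]])

```text
t: 18.2
eef_pos: [587.1, 119.0, 234.9]
tcp_rot: [3.142, 0.0, -0.334]
ft_force: [0.4, -0.3, -7.0]
opening: 0.128
grip_force: 30.0
```

Call:
jog_arm(motion=[[[0,0,-20],0],[[0,0,-40],0],[[0,0,-55],0],[[0,0,-65],0],[[0,0,-70],0]])

```text
t: 18.7
eef_pos: [587.3, 119.0, 304.8]
tcp_rot: [-3.141, -0.0, -0.334]
ft_force: [0.4, -0.5, -6.9]
opening: 0.12
grip_force: 30.0
```

```bash
python3 - <<'E'
from h import *
st()
for c in ("top","side"):
    p=read_camera(c)
    for n in ("basket","trivet"):
        r=cen(n,p); print(c,n,r)
plan((591,-184,304,-0.334,12))
E
```

```text
t18.7 [587.3 119.  304.8] [-3.141 -0.    -0.334] q [0.09 0.4  1.54 0.   1.21 1.99] F [ 0.4 -0.5 -6.9] open 0.120 grip 30.0
top basket (0.79, np.float64(249.4), np.float64(215.5), array([186., 180., 265., 249.]))
top trivet (0.56, np.float64(335.3), np.float64(224.5), array([302., 181., 375., 272.]))
side basket (0.74, np.float64(239.6), np.float64(181.6), array([198., 144., 283., 215.]))
side trivet (0.77, np.float64(344.5), np.float64(270.9), array([294., 217., 399., 330.]))
from [ 5.8710e+02  1.1899e+02  3.0338e+02 -3.3000e-01]
[[[np.float64(8.6),np.float64(23.7),np.float64(-0.1)],np.float64(-0.0)],[[np.float64(17.2),np.float64(47.5),np.float64(-0.1)],np.float64(-0.0)],[[np.float64(25.8),np.float64(71.2),np.float64(-0.2)],np.float64(-0.0)],[[np.float64(34.4),np.float64(95.0),np.float64(-0.2)],np.float64(-0.0)],[[np.float64(42.9),np.float64(118.7),np.float64(-0.3)],np.float64(-0.0)]] -> [588.72, -7.26, 303.64, -0.33] q6~1.89
[[[np.float64(8.6),np.float64(23.7),np.float64(-0.1)],np.float64(-0.0)],[[np.float64(17.2),np.float64(47.5),np.float64(-0.1)],np.float64(-0.0)],[[np.float64(25.8),np.float64(71.2),np.float64(-0.2)],np.float64(-0.0)],[[np.float64(34.3),np.float64(95.0),np.float64(-0.2)],np.float64(-0.0)],[[np.float64(42.9),np.float64(118.7),np.float64(-0.3)],np.float64(-0.0)]] -> [590.35, -133.5, 303.9, -0.33] q6~1.68
[[[np.float64(8.6),np.float64(23.7),np.float64(-0.1)],np.float64(-0.0)],[[np.float64(17.2),np.float64(47.5),np.float64(-0.1)],np.float64(-0.0)]] -> [591.0, -184.0, 304.0, -0.33] q6~1.60
```

Call:
jog_arm(motion=[[[6,17,0],0],[[14,40,0],0],[[23,63,0],0],[[33,90,0],0],[[43,119,0],0]])

```text
t: 19.5
eef_pos: [588.7, -8.4, 303.6]
tcp_rot: [3.142, 0.001, -0.334]
ft_force: [0.7, 0.4, -7.2]
opening: 0.123
grip_force: 30.0
```

Call:
jog_arm(motion=[[[9,24,0],0],[[17,47,0],0],[[26,71,0],0],[[34,95,0],0],[[43,119,0],0]])

```text
t: 20.0
eef_pos: [590.2, -135.1, 303.6]
tcp_rot: [-3.141, 0.001, -0.334]
ft_force: [-0.0, -0.4, -6.4]
opening: 0.126
grip_force: 30.0
```

Call:
jog_arm(motion=[[[7,20,0],0],[[12,34,0],0],[[15,42,0],0],[[17,47,0],0],[[17,47,0],0]])

```text
t: 20.5
eef_pos: [591.2, -184.1, 304.1]
tcp_rot: [-3.141, 0.0, -0.334]
ft_force: [0.4, 0.2, -6.8]
opening: 0.128
grip_force: 30.0
```

```bash
python3 - <<'E'
from h import *
st(); plan((591.5,-183.5,146,-0.334,10))
E
```

```text
t20.5 [ 591.2 -184.1  304.1] [-3.141  0.    -0.334] q [-0.41  0.43  1.49  0.    1.23  1.5 ] F [ 0.4  0.2 -6.8] open 0.128 grip 30.0
from [ 5.9116e+02 -1.8406e+02  3.0406e+02 -3.3000e-01]
[[[np.float64(0.0),np.float64(-0.1),np.float64(15.8)],np.float64(-0.0)],[[np.float64(0.0),np.float64(-0.1),np.float64(31.6)],np.float64(-0.0)],[[np.float64(0.0),np.float64(-0.2),np.float64(47.4)],np.float64(-0.0)],[[np.float64(0.1),np.float64(-0.3),np.float64(63.2)],np.float64(-0.0)],[[np.float64(0.1),np.float64(-0.3),np.float64(79.0)],np.float64(-0.0)]] -> [591.33, -183.78, 225.03, -0.33] q6~1.60
[[[np.float64(0.0),np.float64(-0.1),np.float64(15.8)],np.float64(-0.0)],[[np.float64(0.0),np.float64(-0.1),np.float64(31.6)],np.float64(-0.0)],[[np.float64(0.0),np.float64(-0.2),np.float64(47.4)],np.float64(-0.0)],[[np.float64(0.1),np.float64(-0.3),np.float64(63.2)],np.float64(-0.0)],[[np.float64(0.1),np.float64(-0.3),np.float64(79.0)],np.float64(-0.0)]] -> [591.5, -183.5, 146.0, -0.33] q6~1.60
```

Call:
jog_arm(motion=[[[0,0,16],0],[[0,0,35],0],[[0,0,55],0],[[0,0,75],0],[[0,0,95],0]])

```text
t: 21.0
eef_pos: [591.3, -183.0, 208.6]
tcp_rot: [-3.141, -0.0, -0.333]
ft_force: [0.4, 0.8, -7.4]
opening: 0.124
grip_force: 30.0
```

Call:
jog_arm(motion=[[[0,0,20],0],[[0,0,38],0],[[0,0,50],0],[[0,0,58],0],[[0,0,60],0]])

```text
t: 21.5
eef_pos: [591.1, -183.6, 148.7]
tcp_rot: [-3.141, 0.001, -0.334]
ft_force: [-0.7, 0.5, -6.6]
opening: 0.126
grip_force: 30.0
```

Call:
jog_arm(motion=[[[0,0,3],0],[[0,0,5],0],[[0,0,7],0],[[0,0,9],0],[[0,0,10],0]])

```text
t: 22.0
eef_pos: [591.1, -184.1, 139.2]
tcp_rot: [-3.142, -0.0, -0.334]
ft_force: [-0.2, 0.1, -6.0]
opening: 0.13
grip_force: 30.0
```

Call:
jog_arm(motion=[[[0,0,1],0],[[0,0,2],0],[[0,0,2],0]])

```text
t: 22.3
eef_pos: [591.3, -184.1, 137.6]
tcp_rot: [-3.142, -0.001, -0.334]
ft_force: [0.0, 0.6, -1.1]
opening: 0.123
grip_force: 30.0
```

Call:
jog_arm(motion=[[[0,0,0],0],[[0,0,0],0],[[0,0,0],0]], grip=0.6)

```text
t: 22.6
eef_pos: [591.3, -184.2, 137.5]
tcp_rot: [3.142, -0.001, -0.334]
ft_force: [-0.0, 0.0, -0.2]
opening: 0.322
grip_force: 0.0
```

Call:
jog_arm(motion=[[[0,0,-30],0],[[0,0,-70],0],[[0,0,-110],0],[[0,0,-130],0],[[0,0,-130],0]], grip=0.6)

```text
t: 23.1
eef_pos: [592.0, -184.4, 270.6]
tcp_rot: [3.141, -0.006, -0.334]
ft_force: [0.4, 0.6, 0.4]
opening: 0.398
grip_force: 0.0
```

```bash
python3 - <<'E'
from h import *
st(); p=wr("pics/w5.png"); st()
for i in (1,2,4):
    r=cen(f"jar{i}_center",p); print(i,r, r and at(p,r[1],r[2],73))
r=cen("handle_tab",p); print(r, r and at(p,r[1],r[2],135))
r=cut_out("basket",p);print([(x["p"],x["box"]) for x in r])
r=cut_out("lock_button",p);print([(x["p"],x["box"]) for x in r])
E
```

```text
t23.1 [ 592.  -184.4  270.6] [ 3.141 -0.006 -0.334] q [-0.41  0.45  1.54  0.    1.15  1.5 ] F [0.4 0.6 0.4] open 0.398 grip 0.0
t23.1 [ 591.3 -184.1  268.4] [ 3.141e+00 -3.000e-03 -3.340e-01] q [-0.41  0.46  1.54  0.    1.14  1.5 ] F [-0.4  0.6 -0.4] open 0.398 grip 0.0
1 (0.93, np.float64(330.6), np.float64(143.8), array([304., 119., 359., 172.])) [ 618.9 -241.6   73. ]
2 (0.63, np.float64(236.9), np.float64(226.7), array([214., 202., 261., 253.])) [ 570.6 -127.2   73. ]
4 (0.93, np.float64(325.4), np.float64(228.3), array([302., 208., 350., 258.])) [ 539.5 -211.5   73. ]
(0.68, np.float64(283.5), np.float64(204.5), array([275., 180., 295., 230.])) [ 592.  -184.5  135. ]
[(0.57, [192.1, 91.8, 380.6, 272.4])]
[]
```

View pics/w5.png

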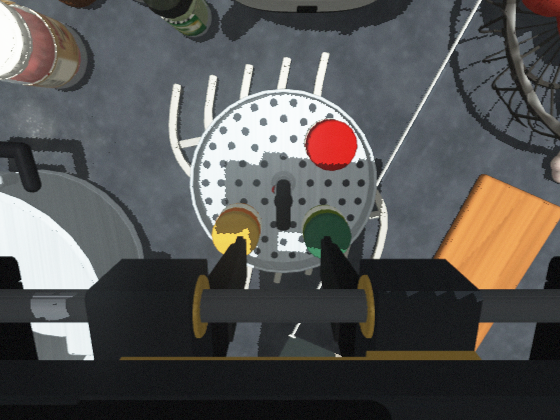

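```bash
python3 - <<'E'
from h import *
plan((619,-241.5,200,-1.12),(619,-241.5,68,-1.12))
E
```

```text
from [ 5.9092e+02 -1.8397e+02  2.6606e+02 -3.3000e-01]
[[[np.float64(7.6),np.float64(7.5),np.float64(11.0)],np.float64(0.131)],[[np.float64(15.1),np.float64(15.0),np.float64(22.0)],np.float64(0.262)],[[np.float64(22.7),np.float64(22.6),np.float64(33.0)],np.float64(0.393)],[[np.float64(30.3),np.float64(30.1),np.float64(44.0)],np.float64(0.524)],[[np.float64(37.8),np.float64(37.6),np.float64(55.0)],np.float64(0.655)]] -> [614.32, -231.91, 211.01, -0.99] q6~2.20
[[[np.float64(10.6),np.float64(1.4),np.float64(11.0)],np.float64(0.131)],[[np.float64(10.6),np.float64(1.4),np.float64(44.0)],np.float64(0.131)],[[np.float64(10.6),np.float64(1.4),np.float64(77.0)],np.float64(0.131)],[[np.float64(10.6),np.float64(1.4),np.float64(110.0)],np.float64(0.131)],[[np.float64(10.6),np.float64(1.4),np.float64(143.0)],np.float64(0.131)]] -> [619.0, -241.5, 68.0, -1.12] q6~2.32
```

Call:
jog_arm(motion=[[[38,37.5,55],0.655],[[38,37.5,55],0.655],[[38,37.5,55],0.655],[[38,37.5,55],0.655],[[38,37.5,55],0.655]], grip=0.3)

```text
t: 23.95
eef_pos: [614.6, -232.1, 211.0]
tcp_rot: [3.141, 0.002, -0.995]
ft_force: [-0.6, -1.0, -0.1]
opening: 0.694
grip_force: 0.0
```

Call:
jog_arm(motion=[[[10.5,1.5,0],0.13],[[10.5,1.5,30],0.13],[[10.5,1.5,65],0.13],[[10.5,1.5,80],0.13],[[10.5,1.5,80],0.13]])

```text
t: 24.45
eef_pos: [618.4, -241.1, 129.8]
tcp_rot: [3.139, 0.004, -1.119]
ft_force: [-0.5, 0.0, 0.8]
opening: 0.7
grip_force: 0.0
```

```bash
python3 - <<'E'
from h import *
p=wr("pics/w6.png"); st()
r=cen("jar1_center",p); print(r, r and at(p,r[1],r[2],73)); print(proj(p,(619,-241.5,73)))
plan((619,-241.5,68,-1.12))
E
```

```text
t24.5 [ 619.2 -241.5  131.7] [ 3.141e+00  1.000e-03 -1.119e+00] q [-0.47  0.66  1.56  0.    0.93  2.22] F [-0.1  0.4  0.5] open 0.700 grip 0.0
(0.57, np.float64(286.8), np.float64(226.4), array([248., 181., 328., 271.])) [ 619.  -247.3   73. ]
(np.float64(282.6420409868772), np.float64(234.68093374275867))
from [ 619.67 -241.67  132.91   -1.12]
[[[np.float64(-0.2),np.float64(0.3),np.float64(32.5)],np.float64(0.0)],[[np.float64(-0.4),np.float64(0.5),np.float64(64.9)],np.float64(0.001)]] -> [619.0, -241.5, 68.0, -1.12] q6~2.32
```

View pics/w6.png

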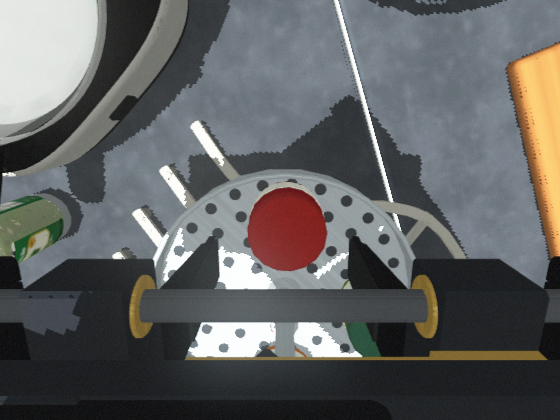

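Call:
jog_arm(motion=[[[2,2.5,25],0],[[2,2.5,50],0],[[2,2.5,63],0],[[2,2.5,63],0]])

```text
t: 24.95
eef_pos: [617.7, -244.3, 68.8]
tcp_rot: [3.141, 0.001, -1.119]
ft_force: [-0.1, 0.4, 1.0]
opening: 0.701
grip_force: 0.0
```

Call:
jog_arm(motion=[[[0,0,0],0],[[0,0,0],0],[[0,0,0],0],[[0,0,0],0],[[0,0,0],0]], grip=1)

```text
t: 25.45
eef_pos: [618.3, -244.6, 70.5]
tcp_rot: [-3.14, -0.001, -1.119]
ft_force: [-0.6, 0.7, 5.7]
opening: 0.522
grip_force: 30.0
```

Call:
jog_arm(motion=[[[0,0,-20],0],[[0,0,-50],0],[[0,0,-90],0],[[0,0,-120],0],[[0,0,-130],0]])

```text
t: 25.95
eef_pos: [618.7, -244.7, 202.8]
tcp_rot: [-3.139, -0.004, -1.119]
ft_force: [0.3, 0.8, -1.2]
opening: 0.522
grip_force: 30.0
```

```bash
python3 - <<'E'
from h import *
st(); u=np.array([.754,-.657]); b=np.array([377,-354]); a=b+80*u; print(a)
plan((*a,185,-.717),(*a,68,-.717))
E
```

```text
t25.9 [ 618.7 -244.7  202.8] [-3.139 -0.004 -1.119] q [-0.48  0.58  1.5   0.    1.06  2.21] F [ 0.3  0.8 -1.2] open 0.522 grip 30.0
[ 437.32 -406.56]
from [ 618.65 -244.74  202.82   -1.12]
[[[np.float64(9.5),np.float64(33.4),np.float64(2.5)],np.float64(-0.057)],[[np.float64(19.0),np.float64(66.8),np.float64(5.1)],np.float64(-0.115)],[[np.float64(28.5),np.float64(100.2),np.float64(7.6)],np.float64(-0.172)],[[np.float64(38.0),np.float64(133.6),np.float64(10.2)],np.float64(-0.23)],[[np.float64(47.5),np.float64(167.0),np.float64(12.7)],np.float64(-0.287)]] -> [489.13, -360.33, 190.09, -0.83] q6~1.77
[[[np.float64(-0.4),np.float64(34.7),np.float64(2.5)],np.float64(-0.057)],[[np.float64(-0.7),np.float64(69.4),np.float64(5.1)],np.float64(-0.115)],[[np.float64(-0.7),np.float64(69.4),np.float64(44.1)],np.float64(-0.115)],[[np.float64(-0.7),np.float64(69.4),np.float64(83.1)],np.float64(-0.115)],[[np.float64(-0.7),np.float64(69.4),np.float64(122.1)],np.float64(-0.115)]] -> [437.32, -406.56, 68.0, -0.72] q6~1.54
```

Call:
jog_arm(motion=[[[47.5,167,12],-0.29],[[47.5,167,12],-0.29],[[47.5,167,12],-0.29],[[47.5,167,12],-0.29],[[47.5,167,12],-0.29]])

```text
t: 26.45
eef_pos: [485.8, -361.8, 186.1]
tcp_rot: [3.141, 0.002, -0.833]
ft_force: [1.2, 0.2, -1.1]
opening: 0.522
grip_force: 30.0
```

Call:
jog_arm(motion=[[[-0.5,69,0],-0.115],[[-0.5,69,20],-0.115],[[-0.5,69,55],-0.115],[[-0.5,69,90],-0.115],[[-0.5,69,110],-0.115]])

```text
t: 26.95
eef_pos: [436.9, -404.9, 74.2]
tcp_rot: [-3.141, 0.003, -0.714]
ft_force: [0.0, 0.1, -1.5]
opening: 0.518
grip_force: 30.0
```

```bash
python3 - <<'E'
from h import *
st(); p=read_camera("side"); st(); cv2.imwrite("pics/s7.png",cv2.resize(p["img"][220:420,220:440],None,fx=3,fy=3,interpolation=3))
r=cen("jar1_center",p);print(r)
E
```

```text
t26.9 [ 436.9 -404.9   74.2] [-3.141e+00  3.000e-03 -7.140e-01] q [-0.86  0.66  1.78  0.    0.71  1.43] F [ 0.   0.1 -1.5] open 0.518 grip 30.0
t27.0 [ 436.4 -404.2   72. ] [-3.14   0.006 -0.714] q [-0.86  0.66  1.78  0.    0.71  1.43] F [-0.9  1.1 -4.1] open 0.521 grip 30.0
None
```

Call:
jog_arm(motion=[[[0,0,5],0],[[0,0,9],0],[[0,0,11],0],[[0,0,12],0],[[0,0,12],0]])

```text
t: 27.55
eef_pos: [437.2, -406.3, 65.6]
tcp_rot: [3.142, -0.001, -0.714]
ft_force: [-0.6, -0.3, -0.3]
opening: 0.523
grip_force: 30.0
```

Call:
jog_arm(motion=[[[0,0,1],0],[[0,0,2],0],[[0,0,2],0]])

```text
t: 27.85
eef_pos: [437.1, -406.3, 63.2]
tcp_rot: [-3.142, 0.0, -0.714]
ft_force: [-0.3, -0.0, -0.8]
opening: 0.524
grip_force: 30.0
```

Call:
jog_arm(motion=[[[0,0,1],0],[[0,0,2],0],[[0,0,3],0],[[0,0,3],0]])

```text
t: 28.25
eef_pos: [437.1, -406.2, 60.0]
tcp_rot: [-3.141, 0.0, -0.714]
ft_force: [-0.8, 0.7, -1.3]
opening: 0.522
grip_force: 30.0
```

Call:
jog_arm(motion=[[[0,0,0.5],0],[[0,0,1],0],[[0,0,1],0]])

```text
t: 28.55
eef_pos: [437.1, -406.3, 59.4]
tcp_rot: [-3.142, -0.0, -0.714]
ft_force: [-1.2, -0.3, 2.7]
opening: 0.519
grip_force: 30.0
```

Call:
jog_arm(motion=[[[0,0,0],0],[[0,0,0],0],[[0,0,-5],0],[[0,0,-40],0],[[0,0,-80],0]], grip=0.3)

```text
t: 29.05
eef_pos: [436.7, -405.8, 139.3]
tcp_rot: [-3.141, 0.003, -0.714]
ft_force: [-0.3, -0.4, 0.7]
opening: 0.7
grip_force: 0.0
```

```bash
python3 - <<'E'
from h import *
st(); p=read_camera("top")
for i in (1,2,4):
    r=cen(f"jar{i}_center",p); print(i,r, r and at(p,r[1],r[2],62 if i==1 else 73))
r=cen("handle_tab",p); print(r, r and at(p,r[1],r[2],135))
plan((540,-211.5,200,.35))
E
```

```text
t29.1 [ 436.7 -405.8  139.3] [-3.141e+00  3.000e-03 -7.140e-01] q [-0.86  0.57  1.73  0.    0.85  1.43] F [-0.3 -0.4  0.7] open 0.700 grip 0.0
1 None None
2 (0.82, np.float64(316.0), np.float64(231.8), array([306., 221., 325., 242.])) [ 557.8 -119.9   73. ]
4 (0.81, np.float64(347.3), np.float64(243.7), array([341., 232., 357., 252.])) [ 524.7 -207.9   73. ]
(0.58, np.float64(340.2), np.float64(217.6), array([339., 213., 344., 220.])) [ 588.7 -182.4  135. ]
from [ 436.9  -406.03  139.     -0.71]
[[[np.float64(-6.2),np.float64(-26.8),np.float64(-7.6)],np.float64(-0.133)],[[np.float64(-12.4),np.float64(-53.6),np.float64(-15.3)],np.float64(-0.266)],[[np.float64(-18.6),np.float64(-80.4),np.float64(-22.9)],np.float64(-0.399)],[[np.float64(-24.8),np.float64(-107.3),np.float64(-30.5)],np.float64(-0.532)],[[np.float64(-31.0),np.float64(-134.1),np.float64(-38.1)],np.float64(-0.665)]] -> [501.34, -284.45, 177.12, -0.05] q6~1.10
[[[np.float64(11.7),np.float64(-24.9),np.float64(-7.6)],np.float64(-0.133)],[[np.float64(23.4),np.float64(-49.8),np.float64(-15.3)],np.float64(-0.266)],[[np.float64(35.0),np.float64(-74.8),np.float64(-22.9)],np.float64(-0.399)]] -> [540.0, -211.5, 200.0, 0.35] q6~0.85
```

Call:
jog_arm(motion=[[[-31,-134,-48],-0.665],[[-31,-134,-48],-0.665],[[-31,-134,-48],-0.665],[[-31,-134,-48],-0.665],[[-31,-134,-48],-0.665]])

```text
t: 29.8
eef_pos: [501.8, -283.1, 186.3]
tcp_rot: [-3.141, 0.001, -0.041]
ft_force: [0.5, -0.0, -0.2]
opening: 0.698
grip_force: 0.0
```

Call:
jog_arm(motion=[[[30,-75,0],-0.4],[[30,-75,0],-0.4],[[30,-75,0],-0.4],[[30,-75,10],-0.4],[[30,-75,10],-0.4]])

```text
t: 30.3
eef_pos: [534.3, -211.1, 174.9]
tcp_rot: [-3.139, 0.002, 0.348]
ft_force: [0.1, 0.8, -0.2]
opening: 0.7
grip_force: 0.0
```

```bash
python3 - <<'E'
from h import *
st(); p=wr("pics/w8.png")
for i in (1,2,4):
    r=cen(f"jar{i}_center",p); print(i,r, r and at(p,r[1],r[2],62 if i==1 else 73))
r=cen("handle_tab",p); print(r, r and at(p,r[1],r[2],135))
E
```

```text
t30.3 [ 534.3 -211.1  174.9] [-3.139e+00  2.000e-03  3.480e-01] q [-0.49  0.49  1.75  0.    0.9   0.73] F [ 0.1  0.8 -0.2] open 0.700 grip 0.0
1 None None
2 (0.78, np.float64(180.4), np.float64(133.3), array([141.,  98., 219., 170.])) [ 564.9 -124.9   73. ]
4 (0.78, np.float64(281.1), np.float64(214.9), array([247., 180., 314., 256.])) [ 533.7 -209.4   73. ]
(0.6, np.float64(270.2), np.float64(132.5), array([240., 100., 301., 167.])) [ 590.5 -183.4  135. ]
```

View pics/w8.png

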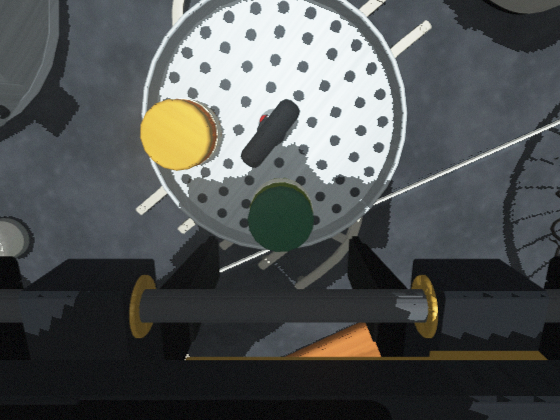

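Call:
jog_arm(motion=[[[-2,-1,30],0],[[-2,-1,60],0],[[-2,-1,90],0],[[-2,-1,104],0],[[-2,-1,104],0]])

```text
t: 31.05
eef_pos: [532.3, -210.9, 71.9]
tcp_rot: [-3.139, 0.002, 0.35]
ft_force: [-0.9, 0.3, -0.0]
opening: 0.697
grip_force: 0.0
```

Call:
jog_arm(motion=[[[0,0,0],0],[[0,0,0],0],[[0,0,0],0],[[0,0,0],0],[[0,0,0],0]], grip=1)

```text
t: 31.55
eef_pos: [533.3, -211.2, 74.5]
tcp_rot: [3.14, -0.001, 0.351]
ft_force: [-0.9, 1.1, 6.9]
opening: 0.519
grip_force: 30.0
```

Call:
jog_arm(motion=[[[0,0,-20],0],[[0,0,-50],0],[[0,0,-90],0],[[0,0,-115],0],[[0,0,-115],0]])

```text
t: 32.05
eef_pos: [534.0, -211.5, 192.0]
tcp_rot: [3.137, -0.004, 0.351]
ft_force: [0.1, -1.0, 0.2]
opening: 0.518
grip_force: 30.0
```

```bash
python3 - <<'E'
from h import *
st(); a=(377,-354)
plan((*a,185,-.717),(*a,72,-.717))
E
```

```text
t32.0 [ 534.  -211.5  192. ] [ 3.137 -0.004  0.351] q [-0.49  0.47  1.74  0.    0.92  0.73] F [ 0.1 -1.   0.2] open 0.518 grip 30.0
from [ 5.3398e+02 -2.1152e+02  1.9200e+02  3.5000e-01]
[[[np.float64(-24.5),np.float64(10.0),np.float64(0.9)],np.float64(0.133)],[[np.float64(-49.1),np.float64(20.0),np.float64(1.8)],np.float64(0.267)],[[np.float64(-73.6),np.float64(29.9),np.float64(2.6)],np.float64(0.4)],[[np.float64(-98.2),np.float64(39.9),np.float64(3.5)],np.float64(0.534)],[[np.float64(-122.7),np.float64(49.9),np.float64(4.4)],np.float64(0.667)]] -> [435.87, -300.57, 187.63, -0.32] q6~1.28
[[[np.float64(-13.1),np.float64(23.0),np.float64(0.9)],np.float64(0.133)],[[np.float64(-26.2),np.float64(46.1),np.float64(1.8)],np.float64(0.267)],[[np.float64(-39.3),np.float64(69.1),np.float64(2.6)],np.float64(0.4)],[[np.float64(-39.3),np.float64(69.1),np.float64(40.3)],np.float64(0.4)],[[np.float64(-39.3),np.float64(69.1),np.float64(78.0)],np.float64(0.4)]] -> [377.0, -354.0, 109.67, -0.72] q6~1.53
[[[np.float64(0.0),np.float64(-0.0),np.float64(37.7)],np.float64(-0.0)]] -> [377.0, -354.0, 72.0, -0.72] q6~1.53
```

Call:
jog_arm(motion=[[[-123,50,0],0.67],[[-123,50,0],0.67],[[-123,50,0],0.67],[[-123,50,0],0.67],[[-123,50,0],0.67]])

```text
t: 32.55
eef_pos: [433.4, -300.8, 187.4]
tcp_rot: [-3.141, 0.001, -0.327]
ft_force: [0.0, -0.5, -0.9]
opening: 0.524
grip_force: 30.0
```

Call:
jog_arm(motion=[[[-39,69,0],0.4],[[-39,69,0],0.4],[[-39,69,30],0.4],[[-39,69,65],0.4],[[-39,69,100],0.4]])

```text
t: 33.05
eef_pos: [375.4, -353.4, 86.6]
tcp_rot: [-3.142, -0.0, -0.72]
ft_force: [0.2, 0.4, -1.2]
opening: 0.517
grip_force: 30.0
```

Call:
jog_arm(motion=[[[0,0,10],0],[[0,0,18],0],[[0,0,21],0],[[0,0,21],0],[[0,0,21],0]])

```text
t: 33.55
eef_pos: [376.2, -353.8, 68.2]
tcp_rot: [3.141, -0.002, -0.719]
ft_force: [-0.4, -0.4, 0.1]
opening: 0.519
grip_force: 30.0
```

Call:
jog_arm(motion=[[[0,0,1],0],[[0,0,2],0],[[0,0,3],0],[[0,0,4],0],[[0,0,4],0]])

```text
t: 34.05
eef_pos: [375.9, -353.5, 63.4]
tcp_rot: [-3.142, -0.0, -0.719]
ft_force: [-0.3, 0.9, 3.0]
opening: 0.52
grip_force: 30.0
```

Call:
jog_arm(motion=[[[0,0,0.5],0],[[0,0,1],0],[[0,0,1.5],0],[[0,0,1.5],0]])

```text
t: 34.45
eef_pos: [375.9, -353.5, 63.3]
tcp_rot: [3.141, -0.001, -0.719]
ft_force: [-4.4, 4.2, 25.7]
opening: 0.524
grip_force: 30.0
```

Contact. Release, rise, and go for the brass jar.

Call:
jog_arm(motion=[[[0,0,-1.5],0],[[0,0,-1.5],0],[[0,0,-1.5],0]])

```text
t: 34.75
eef_pos: [375.9, -353.6, 63.3]
tcp_rot: [-3.142, -0.0, -0.719]
ft_force: [-1.0, 2.1, 6.9]
opening: 0.518
grip_force: 30.0
```

Call:
jog_arm(motion=[[[0,0,0],0],[[0,0,0],0],[[0,0,-5],0],[[0,0,-40],0],[[0,0,-80],0]], grip=0.3)

```text
t: 35.25
eef_pos: [375.4, -353.0, 143.3]
tcp_rot: [-3.141, 0.003, -0.719]
ft_force: [-0.7, -0.9, -0.4]
opening: 0.697
grip_force: 0.0
```

```bash
python3 - <<'E'
from h import *
st()
plan((564,-124,210,-1.05))
E
```

```text
t35.2 [ 375.4 -353.   143.3] [-3.141e+00  3.000e-03 -7.190e-01] q [-0.88  0.47  1.93  0.    0.75  1.41] F [-0.7 -0.9 -0.4] open 0.697 grip 0.0
from [ 375.43 -353.02  143.33   -0.72]
[[[np.float64(-1.1),np.float64(-37.1),np.float64(-8.3)],np.float64(0.041)],[[np.float64(-2.3),np.float64(-74.1),np.float64(-16.7)],np.float64(0.083)],[[np.float64(-3.4),np.float64(-111.2),np.float64(-25.0)],np.float64(0.124)],[[np.float64(-4.5),np.float64(-148.3),np.float64(-33.3)],np.float64(0.165)],[[np.float64(-5.6),np.float64(-185.3),np.float64(-41.7)],np.float64(0.207)]] -> [493.29, -209.88, 185.0, -0.93] q6~2.09
[[[np.float64(-8.7),np.float64(-36.0),np.float64(-8.3)],np.float64(0.041)],[[np.float64(-17.4),np.float64(-72.1),np.float64(-16.7)],np.float64(0.083)],[[np.float64(-26.1),np.float64(-108.1),np.float64(-25.0)],np.float64(0.124)]] -> [564.0, -124.0, 210.0, -1.05] q6~2.40
```

Call:
jog_arm(motion=[[[-5.5,-185,-50],0.21],[[-5.5,-185,-50],0.21],[[-5.5,-185,-50],0.21],[[-5.5,-185,-50],0.21],[[-5.5,-185,-50],0.21]])

```text
t: 35.75
eef_pos: [496.4, -207.4, 195.0]
tcp_rot: [-3.14, -0.003, -0.925]
ft_force: [-1.3, -0.8, -0.1]
opening: 0.7
grip_force: 0.0
```

Call:
jog_arm(motion=[[[-26,-108,0],0.12],[[-26,-108,0],0.12],[[-26,-108,0],0.12],[[-26,-108,10],0.12],[[-26,-108,20],0.12]])

```text
t: 36.25
eef_pos: [563.7, -126.0, 172.2]
tcp_rot: [3.141, 0.0, -1.049]
ft_force: [-0.6, -0.7, 1.0]
opening: 0.701
grip_force: 0.0
```

```bash
python3 - <<'E'
from h import *
st(); p=wr("pics/w9.png"); st()
r=cut_out("jar2_center",p)[0]; print(r["p"],r["box"])
ys,xs=np.nonzero(r["region"]); lum=p["img"][ys,xs]; (c,rad)=cv2.minEnclosingCircle(np.float32(np.c_[xs,ys])); print(xs.mean(),ys.mean(),c,rad)
print(at(p,xs.mean(),ys.mean(),73), [at(p,xs.mean(),b,73) for b in (r["box"][1],r["box"][3])])
r=cen("handle_tab",p); print(r, r and at(p,r[1],r[2],135))
E
```

```text
t36.2 [ 563.7 -126.   172.2] [ 3.141  0.    -1.049] q [-0.33  0.5   1.75 -0.    0.89  2.29] F [-0.6 -0.7  1. ] open 0.701 grip 0.0
t36.3 [ 562.9 -126.1  170.5] [ 3.139e+00  2.000e-03 -1.050e+00] q [-0.33  0.5   1.75 -0.    0.89  2.29] F [-0.7  0.  -1.3] open 0.700 grip 0.0
0.86 [247.8, 178.4, 315.9, 252.4]
282.4413793103448 216.01507024265646 (282.5, 215.5821990966797) 36.99342727661133
[ 564.3 -125.6   73. ] [array([ 577.9, -149.4,   73. ]), array([ 550.3, -101.3,   73. ])]
(0.83, np.float64(295.0), np.float64(130.8), array([266.,  98., 327., 167.])) [ 590.2 -183.6  135. ]
```

View pics/w9.png

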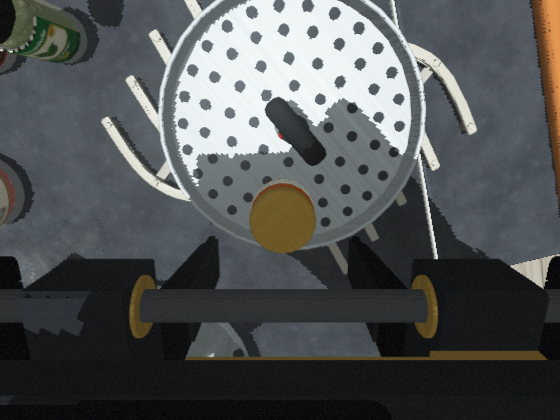

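Call:
jog_arm(motion=[[[-1.5,-0.5,30],0],[[-1.5,-0.5,60],0],[[-1.5,-0.5,88],0],[[-1.5,-0.5,100],0],[[-1.5,-0.5,100],0]])

```text
t: 36.9
eef_pos: [563.5, -124.2, 72.2]
tcp_rot: [3.14, 0.002, -1.05]
ft_force: [0.2, 0.1, 0.1]
opening: 0.705
grip_force: 0.0
```

Call:
jog_arm(motion=[[[0,0,0],0],[[0,0,0],0],[[0,0,0],0],[[0,0,0],0],[[0,0,0],0]], grip=1)

```text
t: 37.4
eef_pos: [564.7, -123.9, 74.4]
tcp_rot: [-3.14, -0.001, -1.049]
ft_force: [-1.6, -1.3, 7.9]
opening: 0.521
grip_force: 30.0
```

Call:
jog_arm(motion=[[[0,0,-20],0],[[0,0,-50],0],[[0,0,-90],0],[[0,0,-115],0],[[0,0,-115],0]])

```text
t: 37.9
eef_pos: [565.4, -123.9, 192.1]
tcp_rot: [-3.137, -0.005, -1.049]
ft_force: [0.4, 1.3, -1.3]
opening: 0.52
grip_force: 30.0
```

```bash
python3 - <<'E'
from h import *
st(); a=np.array((376.5,-354))-75*np.array([.754,-.657]); print(a,np.hypot(*a))
plan((*a,185,-.717),(*a,84,-.717))
E
```

```text
t37.9 [ 565.4 -123.9  192.1] [-3.137 -0.005 -1.049] q [-0.33  0.48  1.73  0.    0.93  2.29] F [ 0.4  1.3 -1.3] open 0.520 grip 30.0
[ 319.95  -304.725] 441.8431035163953
from [ 565.44 -123.94  192.09   -1.05]
[[[np.float64(4.3),np.float64(37.9),np.float64(0.9)],np.float64(-0.041)],[[np.float64(8.6),np.float64(75.7),np.float64(1.8)],np.float64(-0.083)],[[np.float64(12.9),np.float64(113.6),np.float64(2.7)],np.float64(-0.124)],[[np.float64(17.2),np.float64(151.5),np.float64(3.5)],np.float64(-0.166)],[[np.float64(21.5),np.float64(189.3),np.float64(4.4)],np.float64(-0.207)]] -> [412.01, -236.93, 187.66, -0.84] q6~1.89
[[[np.float64(-3.6),np.float64(37.9),np.float64(0.9)],np.float64(-0.041)],[[np.float64(-7.2),np.float64(75.9),np.float64(1.8)],np.float64(-0.083)],[[np.float64(-10.8),np.float64(113.8),np.float64(2.7)],np.float64(-0.124)],[[np.float64(-10.8),np.float64(113.8),np.float64(36.3)],np.float64(-0.124)],[[np.float64(-10.8),np.float64(113.8),np.float64(70.0)],np.float64(-0.124)]] -> [319.95, -304.73, 117.67, -0.72] q6~1.53
[[[np.float64(0.0),np.float64(-0.0),np.float64(33.7)],np.float64(-0.0)]] -> [319.95, -304.73, 84.0, -0.72] q6~1.53
```

Call:
jog_arm(motion=[[[21.5,189,0],-0.21],[[21.5,189,0],-0.21],[[21.5,189,0],-0.21],[[21.5,189,0],-0.21],[[21.5,189,0],-0.21]])

```text
t: 38.4
eef_pos: [407.8, -238.1, 187.7]
tcp_rot: [3.141, 0.002, -0.843]
ft_force: [0.1, 0.2, -1.4]
opening: 0.518
grip_force: 30.0
```

Call:
jog_arm(motion=[[[-11,114,0],-0.12],[[-11,114,0],-0.12],[[-11,114,10],-0.12],[[-11,114,40],-0.12],[[-11,114,80],-0.12]])

```text
t: 38.9
eef_pos: [319.3, -305.2, 108.1]
tcp_rot: [3.141, -0.004, -0.72]
ft_force: [0.3, -0.9, -1.3]
opening: 0.521
grip_force: 30.0
```

Call:
jog_arm(motion=[[[0,0,20],0],[[0,0,35],0],[[0,0,40],0],[[0,0,40],0],[[0,0,40],0]])

```text
t: 39.4
eef_pos: [319.3, -304.5, 68.6]
tcp_rot: [3.142, -0.001, -0.719]
ft_force: [0.7, -0.7, -0.2]
opening: 0.519
grip_force: 30.0
```

```bash
python3 -c "
from h import *
st()"
```

```text
t39.4 [ 319.3 -304.5   68.6] [ 3.142e+00 -1.000e-03 -7.190e-01] q [-0.91  0.53  2.16  0.    0.45  1.38] F [ 0.7 -0.7 -0.2] open 0.519 grip 30.0
```

Call:
jog_arm(motion=[[[0,0,1],0],[[0,0,2],0],[[0,0,3],0],[[0,0,4],0],[[0,0,4],0]])

```text
t: 39.9
eef_pos: [318.9, -304.5, 64.2]
tcp_rot: [-3.141, 0.0, -0.719]
ft_force: [0.6, -0.2, -0.6]
opening: 0.523
grip_force: 30.0
```

Call:
jog_arm(motion=[[[0,0,0.5],0],[[0,0,0.5],0],[[0,0,0.5],0]])

```text
t: 40.2
eef_pos: [318.9, -304.5, 63.7]
tcp_rot: [-3.142, 0.0, -0.719]
ft_force: [0.5, 0.2, -1.0]
opening: 0.525
grip_force: 30.0
```

Call:
jog_arm(motion=[[[0,0,0.5],0],[[0,0,0.9],0],[[0,0,0.9],0]])

```text
t: 40.5
eef_pos: [318.9, -304.5, 63.3]
tcp_rot: [3.142, -0.0, -0.719]
ft_force: [-0.6, 1.1, 9.8]
opening: 0.517
grip_force: 30.0
```

Call:
jog_arm(motion=[[[0,0,0.2],0],[[0,0,0.4],0],[[0,0,0.4],0]])

```text
t: 40.8
eef_pos: [318.9, -304.5, 63.3]
tcp_rot: [3.141, -0.001, -0.719]
ft_force: [-2.6, 2.6, 18.0]
opening: 0.517
grip_force: 30.0
```

Call:
jog_arm(motion=[[[0,0,-1],0],[[0,0,-1],0]])

```text
t: 41.0
eef_pos: [319.0, -304.6, 63.5]
tcp_rot: [-3.142, -0.0, -0.719]
ft_force: [0.2, 0.1, -1.3]
opening: 0.523
grip_force: 30.0
```

Call:
jog_arm(motion=[[[0,0,0],0],[[0,0,0],0],[[0,0,-5],0],[[0,0,-40],0],[[0,0,-85],0]], grip=0.3)

```text
t: 41.5
eef_pos: [318.4, -303.8, 148.5]
tcp_rot: [-3.141, 0.004, -0.719]
ft_force: [-0.0, -0.1, -0.1]
opening: 0.696
grip_force: 0.0
```

```bash
python3 - <<'E'
from h import *
st()
plan((510,-40,265,-.3),(483,394,265,-.05),(483,394,176,-.05))
E
```

```text
t41.5 [ 318.4 -303.8  148.5] [-3.141  0.004 -0.719] q [-0.91  0.37  2.1   0.    0.68  1.38] F [-0.  -0.1 -0.1] open 0.696 grip 0.0
from [ 318.37 -303.85  148.51   -0.72]
[[[np.float64(-3.3),np.float64(-36.1),np.float64(-12.9)],np.float64(-0.047)],[[np.float64(-6.6),np.float64(-72.2),np.float64(-25.9)],np.float64(-0.093)],[[np.float64(-9.9),np.float64(-108.2),np.float64(-38.8)],np.float64(-0.14)],[[np.float64(-13.2),np.float64(-144.3),np.float64(-51.8)],np.float64(-0.186)],[[np.float64(-16.5),np.float64(-180.4),np.float64(-64.7)],np.float64(-0.233)]] -> [424.83, -157.27, 213.23, -0.49] q6~1.70
[[[np.float64(5.1),np.float64(-35.9),np.float64(-12.9)],np.float64(-0.047)],[[np.float64(10.2),np.float64(-71.7),np.float64(-25.9)],np.float64(-0.093)],[[np.float64(15.4),np.float64(-107.6),np.float64(-38.8)],np.float64(-0.14)],[[np.float64(20.5),np.float64(-143.5),np.float64(-51.8)],np.float64(-0.186)],[[np.float64(-0.1),np.float64(-177.2),np.float64(-51.8)],np.float64(-0.209)]] -> [507.55, -0.55, 265.0, -0.28] q6~1.85
[[[np.float64(-13.2),np.float64(-37.3),np.float64(-0.0)],np.float64(-0.023)]
[... 326 characters left out ...]
3, 265.0, -0.16] q6~2.11
[[[np.float64(-8.8),np.float64(-38.5),np.float64(-0.0)],np.float64(-0.023)],[[np.float64(-17.7),np.float64(-77.1),np.float64(-0.0)],np.float64(-0.045)],[[np.float64(-26.5),np.float64(-115.6),np.float64(-0.0)],np.float64(-0.068)],[[np.float64(-35.4),np.float64(-154.1),np.float64(-0.0)],np.float64(-0.091)],[[np.float64(-44.2),np.float64(-192.6),np.float64(-0.0)],np.float64(-0.114)]] -> [483.0, 394.0, 265.0, -0.05] q6~2.31
[[[np.float64(0.0),np.float64(-0.0),np.float64(29.7)],np.float64(0.0)],[[np.float64(0.0),np.float64(-0.0),np.float64(59.3)],np.float64(0.0)],[[np.float64(0.0),np.float64(-0.0),np.float64(89.0)],np.float64(0.0)]] -> [483.0, 394.0, 176.0, -0.05] q6~2.31
```

Call:
jog_arm(motion=[[[-16.5,-180,-65],-0.23],[[-16.5,-180,-65],-0.23],[[-16.5,-180,-65],-0.23],[[-16.5,-180,-65],-0.23],[[-16.5,-180,-65],-0.23]])

```text
t: 42.0
eef_pos: [427.3, -155.4, 215.4]
tcp_rot: [-3.141, -0.004, -0.485]
ft_force: [0.3, -0.7, -0.4]
opening: 0.702
grip_force: 0.0
```

Call:
jog_arm(motion=[[[0,-177,-52],-0.21],[[0,-177,-52],-0.21],[[0,-177,-52],-0.21],[[0,-177,-52],-0.21],[[0,-177,-52],-0.21]])

```text
t: 42.5
eef_pos: [509.6, 0.3, 266.4]
tcp_rot: [-3.141, -0.002, -0.276]
ft_force: [-1.5, -0.4, 0.3]
opening: 0.7
grip_force: 0.0
```

Call:
jog_arm(motion=[[[-66,-186,0],-0.11],[[-66,-186,0],-0.11],[[-66,-186,0],-0.11],[[-66,-186,0],-0.11],[[-66,-186,0],-0.11]])

```text
t: 43.0
eef_pos: [495.1, 198.0, 264.9]
tcp_rot: [-3.141, 0.001, -0.165]
ft_force: [0.6, 0.1, 0.1]
opening: 0.697
grip_force: 0.0
```

Call:
jog_arm(motion=[[[-44,-193,0],-0.11],[[-44,-193,0],-0.11],[[-44,-193,0],-0.11],[[-44,-193,0],-0.11],[[-44,-193,0],-0.11]])

```text
t: 43.5
eef_pos: [484.9, 395.3, 264.4]
tcp_rot: [3.142, 0.001, -0.056]
ft_force: [0.0, -1.3, -1.1]
opening: 0.699
grip_force: 0.0
```

```bash
python3 - <<'E'
from h import *
st(); I=[]
for c,(y,x) in (("top",(190,290)),("side",(210,270))):
    p=read_camera(c); I.append(cv2.resize(p["img"][y:y+200,x:x+180],None,fx=2.2,fy=2.2,interpolation=3))
    for i in (1,2,4):
        r=cen(f"jar{i}_center",p); print(c,i,r, r and at(p,r[1],r[2],55))
    r=cen("handle_tab",p); print(r, r and at(p,r[1],r[2],130)); r=cen("basket",p); print(r)
cv2.imwrite("pics/ts10.png",np.hstack(I))
p=wr("pics/w10.png"); r=cut_out("lid_grip",p); print([(x["p"],x["box"]) for x in r]); print(proj(p,(483.2,394.3,188)))
r=cen("clamp_knob_grip",p); print(r, r and at(p,r[1],r[2],184))
print(proj(p,(483.2,394.3,176)))
plan((483,394,176,-.05))
E
```

```text
t43.5 [484.9 395.3 264.4] [ 3.142e+00  1.000e-03 -5.600e-02] q [0.58 0.47 1.53 0.   1.15 2.21] F [ 0.  -1.3 -1.1] open 0.699 grip 0.0
top 1 (0.8, np.float64(415.3), np.float64(277.0), array([406., 268., 427., 288.])) [ 434.1 -400.4   55. ]
top 2 (0.59, np.float64(380.2), np.float64(319.5), array([368., 311., 391., 328.])) [ 315.3 -299.5   55. ]
top 4 (0.67, np.float64(397.2), np.float64(299.3), array([389., 287., 410., 309.])) [ 371.4 -348.    55. ]
(0.54, np.float64(340.2), np.float64(218.2), array([339., 212., 348., 227.])) [ 587.8 -182.9  130. ]
(0.83, np.float64(337.7), np.float64(223.2), array([303., 188., 372., 256.]))
side 1 (0.93, np.float64(396.9), np.float64(366.3), array([384., 353., 413., 382.])) [ 428.1 -404.4   55. ]
side 2 (0.87, np.float64(330.9), np.float64(386.3), array([320., 377., 342., 402.])) [ 311.1 -302.8   55. ]
side 4 (0.71, np.float64(362.9), np.float64(376.9), array([351., 361., 380., 390.])) [ 366.7 -351.9   55. ]
(0.66, np.float64(348.7), np.float64(252.3), array([340., 245., 351., 259.])) [ 580.5 -186.1  130. ]
(0.65, np.float64(345.8), np.float64(266.8), array([307., 230., 389., 306.]))
[(0.84, [192.1, 0.0, 490.5, 270.3])]
(np.float64(280.5705969671254), np.float64(228.95359938044163))
(0.94, np.float64(354.5), np.float64(138.3), array([321., 101., 399., 177.])) [539.1 344.2 184. ]
(np.float64(280.69181358777337), np.float64(223.45344083159227))
from [ 4.8522e+02  3.9260e+02  2.6547e+02 -6.0000e-02]
[[[np.float64(-0.8),np.float64(-0.4),np.float64(29.8)],np.float64(-0.003)],[[np.float64(-1.5),np.float64(-0.8),np.float64(59.6)],np.float64(-0.006)],[[np.float64(-2.3),np.float64(-1.3),np.float64(89.5)],np.float64(-0.009)]] -> [483.0, 394.0, 176.0, -0.05] q6~2.31
```

View pics/ts10.png

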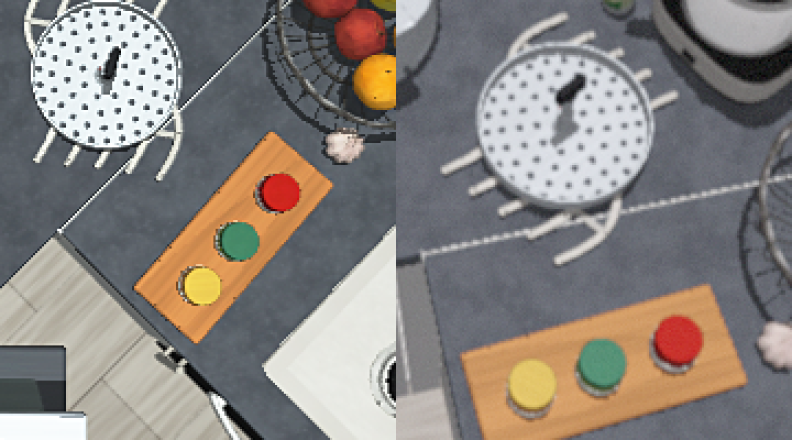

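View pics/w10.png

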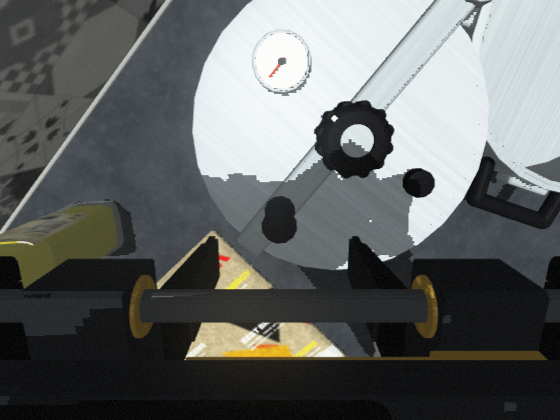

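Call:
jog_arm(motion=[[[-1,-0.5,35],0],[[-1,-0.5,70],0],[[-1,-0.5,89],0],[[-1,-0.5,89],0]])

```text
t: 44.65
eef_pos: [483.3, 392.7, 173.9]
tcp_rot: [3.139, 0.004, -0.059]
ft_force: [-0.5, -0.1, -0.3]
opening: 0.702
grip_force: 0.0
```

Call:
jog_arm(motion=[[[0,0,0],0],[[0,0,0],0],[[0,0,0],0],[[0,0,0],0],[[0,0,0],0]], grip=1)

```text
t: 45.15
eef_pos: [484.3, 393.3, 177.0]
tcp_rot: [-3.141, -0.001, -0.059]
ft_force: [-0.5, 0.6, 0.2]
opening: 0.335
grip_force: 0.0
```

Call:
jog_arm(motion=[[[0,0,0],0],[[0,0,0],0],[[0,0,0],0]])

```text
t: 45.45
eef_pos: [484.1, 393.5, 176.7]
tcp_rot: [-3.141, 0.0, -0.059]
ft_force: [-2.0, 2.3, 3.1]
opening: 0.224
grip_force: 30.0
```

```bash
python3 - <<'E'
from h import *
st()
pv=np.array([637.9,249.2]); s=state(); c=s["eef_pos"]; d=c[:2]-pv; r=np.hypot(*d); a0=np.arctan2(d[1],d[0]); 
tot=(a0+1.9474)%(2*np.pi); tot=2*np.pi-tot if tot>np.pi else tot; print(r,a0,tot); N=16;W=[]
for i in range(1,N+1):
    a=a0+tot*i/N; W.append((pv[0]+212.7*np.cos(a),pv[1]+212.7*np.sin(a),c[2],s["tcp_rot"][2]+1.25*i/N,1))
plan(*W)
E
```

```text
t45.5 [484.1 393.5 176.7] [-3.141  0.    -0.059] q [0.58 0.55 1.63 0.   0.96 2.21] F [-2.   2.3  3.1] open 0.224 grip 30.0
210.87625725980135 2.388179565565066 1.9476057416145203
from [ 4.8410e+02  3.9347e+02  1.7668e+02 -6.0000e-02]
[[[np.float64(-16.7),np.float64(19.7),np.float64(-0.0)],np.float64(-0.078)],[[np.float64(-29.4),np.float64(42.3),np.float64(-0.0)],np.float64(-0.156)],[[np.float64(-39.2),np.float64(66.2),np.float64(-0.0)],np.float64(-0.234)],[[np.float64(-46.1),np.float64(91.1),np.float64(-0.0)],np.float64(-0.312)],[[np.float64(-49.8),np.float64(116.7),np.float64(-0.0)],np.float64(-0.391)]] -> [427.43, 279.89, 176.68, 0.33] q6~1.82
[[[np.float64(-10.4),np.float64(23.7),np.float64(-0.0)],np.float64(-0.078)],[[np.float64(-17.9),np.float64(48.4),np.float64(-0.0)],np.float64(-0.156)],[[np.float64(-22.4),np.float64(73.9),np.float64(-0.0)],np.float64(-0.234)],[[np.float64(-23.7),np.float64(99.8),np.float64(-0.0)],np.float64(-0.312)],[[np.float64(-21.8),np.float64(125.6),np.float64(-0.0)],np.float64(-0.391)]] -> [447.67, 154.04, 176.68, 0.72] q6~1.18
[[[np.float64(-5.1),np.float64(25.4),np.float64(-0.0)],np.float64(-0.078)],[[np.float64(-7.0),np.float64(51.2),np.float64(-0.0)],np.float64(-0.156)],[[np.float64(-5.8),np.float64(77.0),np.float64(-0.0)],np.float64(-0.234)],[[np.float64(-1.5),np.float64(102.5),np.float64(-0.0)],np.float64(-0.312)],[[np.float64(5.9),np.float64(127.3),np.float64(-0.0)],np.float64(-0.391)]] -> [536.24, 62.37, 176.68, 1.11] q6~0.57
[[[np.float64(0.5),np.float64(25.9),np.float64(-0.0)],np.float64(-0.078)]] -> [559.68, 51.41, 176.68, 1.19] q6~0.47
```

Call:
jog_arm(motion=[[[-16.5,19.5,0],-0.08],[[-29.5,42.5,0],-0.16],[[-39,66,0],-0.23],[[-46,91,0],-0.31],[[-50,117,0],-0.39]])

```text
t: 45.95
eef_pos: [428.3, 278.7, 176.7]
tcp_rot: [3.141, -0.004, 0.335]
ft_force: [15.9, -0.1, -7.2]
opening: 0.225
grip_force: 30.0
```

Call:
jog_arm(motion=[[[-10.5,23.5,0],-0.08],[[-18,48.5,0],-0.16],[[-22.5,74,0],-0.23],[[-23.5,100,0],-0.31],[[-22,125.5,0],-0.39]])

```text
t: 46.45
eef_pos: [447.8, 152.7, 176.7]
tcp_rot: [3.141, -0.001, 0.725]
ft_force: [8.8, 6.6, -5.0]
opening: 0.225
grip_force: 30.0
```

Call:
jog_arm(motion=[[[-5,25.5,0],-0.08],[[-7,51,0],-0.16],[[-6,77,0],-0.23],[[-1.5,102.5,0],-0.31],[[3,118,0],-0.39]])

```text
t: 46.95
eef_pos: [527.6, 64.7, 176.6]
tcp_rot: [-3.141, 0.003, 1.114]
ft_force: [-5.8, -5.8, 7.1]
opening: 0.224
grip_force: 30.0
```

```bash
python3 - <<'E'
from h import *
st(); c=state()["eef_pos"][:2]-[637.9,249.2]; print(np.hypot(*c), (-1.947-np.arctan2(c[1],c[0])))
plan((559.8,51.5,176.5,1.19,1),(562.6,50.4,176.5,1.19,1))
E
```

```text
t47.0 [527.6  64.7 176.6] [-3.141e+00  3.000e-03  1.114e+00] q [-0.    0.44  1.86 -0.    0.85  0.46] F [-5.8 -5.8  7.1] open 0.224 grip 30.0
214.9426477758711 0.16263670661266927
from [527.6   64.71 176.62   1.11]
[[[np.float64(2.3),np.float64(34.7),np.float64(0.1)],np.float64(-0.076)],[[np.float64(2.6),np.float64(37.7),np.float64(0.1)],np.float64(-0.076)]] -> [562.6, 50.4, 176.5, 1.19] q6~0.47
```

Call:
jog_arm(motion=[[[1,12,0],-0.03],[[1.5,22,0],-0.05],[[2.5,30,0],-0.08],[[2.5,34,0],-0.08],[[2.5,37,0],-0.08]])

```text
t: 47.45
eef_pos: [559.4, 50.2, 176.5]
tcp_rot: [-3.137, 0.005, 1.191]
ft_force: [-25.3, -9.1, 18.4]
opening: 0.229
grip_force: 30.0
```

Call:
jog_arm(motion=[[[0,1,0],0],[[0,2,0],0],[[0,2,0],0]])

```text
t: 47.75
eef_pos: [559.5, 50.3, 176.5]
tcp_rot: [-3.133, 0.006, 1.192]
ft_force: [-25.8, -12.8, 17.8]
opening: 0.226
grip_force: 30.0
```

```bash
python3 - <<'E'
from h import *
st(); c=state()["eef_pos"][:2]-[637.9,249.2]; print(np.hypot(*c), (-1.947-np.arctan2(c[1],c[0])))
E
```

```text
t47.8 [559.5  50.3 176.5] [-3.133  0.006  1.192] q [-0.03  0.48  1.78 -0.    0.89  0.35] F [-25.8 -12.8  17.8] open 0.226 grip 30.0
213.79948057416325 -0.0006917512963429129
```

Call:
jog_arm(motion=[[[0,-2,0],0],[[0,-2,0],0]])

```text
t: 47.95
eef_pos: [559.4, 50.5, 176.6]
tcp_rot: [-3.138, 0.005, 1.191]
ft_force: [-15.3, -17.3, 10.9]
opening: 0.228
grip_force: 30.0
```

Call:
jog_arm(motion=[[[0,0,0],0],[[0,0,0],0],[[0,0,0],0],[[0,0,-35],0],[[0,0,-75],0]], grip=0.3)

```text
t: 48.45
eef_pos: [561.4, 52.9, 251.1]
tcp_rot: [-3.139, 0.001, 1.191]
ft_force: [0.8, -0.5, -0.1]
opening: 0.594
grip_force: 0.0
```

```bash
python3 - <<'E'
from h import *
st()
plan((587.4,121,250,-.8))
E
```

```text
t48.5 [561.4  52.9 251.1] [-3.139e+00  1.000e-03  1.191e+00] q [-0.02  0.39  1.69  0.    1.06  0.36] F [ 0.8 -0.5 -0.1] open 0.594 grip 0.0
from [561.36  52.86 251.13   1.19]
[[[np.float64(4.9),np.float64(-0.1),np.float64(0.1)],np.float64(0.133)],[[np.float64(9.7),np.float64(-0.1),np.float64(0.2)],np.float64(0.265)],[[np.float64(14.6),np.float64(-0.2),np.float64(0.2)],np.float64(0.398)],[[np.float64(19.4),np.float64(-0.3),np.float64(0.3)],np.float64(0.531)],[[np.float64(24.3),np.float64(-0.4),np.float64(0.4)],np.float64(0.664)]] -> [570.04, 75.58, 250.75, 0.53] q6~1.18
[[[np.float64(3.8),np.float64(-3.1),np.float64(0.1)],np.float64(0.133)],[[np.float64(7.6),np.float64(-6.1),np.float64(0.2)],np.float64(0.265)],[[np.float64(11.4),np.float64(-9.2),np.float64(0.2)],np.float64(0.398)],[[np.float64(15.1),np.float64(-12.2),np.float64(0.3)],np.float64(0.531)],[[np.float64(18.9),np.float64(-15.3),np.float64(0.4)],np.float64(0.664)]] -> [578.72, 98.29, 250.38, -0.14] q6~1.88
[[[np.float64(1.1),np.float64(-4.7),np.float64(0.1)],np.float64(0.133)],[[np.float64(2.2),np.float64(-9.5),np.float64(0.2)],np.float64(0.265)],[[np.float64(3.3),np.float64(-14.2),np.float64(0.2)],np.float64(0.398)],[[np.float64(4.4),np.float64(-18.9),np.float64(0.3)],np.float64(0.531)],[[np.float64(5.5),np.float64(-23.7),np.float64(0.4)],np.float64(0.664)]] -> [587.4, 121.0, 250.0, -0.8] q6~2.57
```

Call:
jog_arm(motion=[[[24,0,0],0.665],[[24,0,0],0.665],[[24,0,0],0.665],[[24,0,0],0.665],[[24,0,0],0.665]])

```text
t: 48.95
eef_pos: [570.8, 75.2, 251.3]
tcp_rot: [-3.142, -0.0, 0.521]
ft_force: [-0.1, 1.1, 0.7]
opening: 0.701
grip_force: 0.0
```

Call:
jog_arm(motion=[[[19,-15,0],0.665],[[19,-15,0],0.665],[[19,-15,0],0.665],[[19,-15,0],0.665],[[19,-15,0],0.665]])

```text
t: 49.45
eef_pos: [579.7, 97.8, 251.3]
tcp_rot: [-3.141, -0.0, -0.144]
ft_force: [0.7, 0.2, -0.1]
opening: 0.7
grip_force: 0.0
```

Call:
jog_arm(motion=[[[5.5,-23.5,0],0.665],[[5.5,-23.5,0],0.665],[[5.5,-23.5,0],0.665],[[5.5,-23.5,0],0.665],[[5.5,-23.5,0],0.665]])

```text
t: 49.95
eef_pos: [588.3, 120.3, 251.3]
tcp_rot: [-3.142, 0.0, -0.809]
ft_force: [0.8, -0.3, 0.3]
opening: 0.7
grip_force: 0.0
```

```bash
python3 - <<'E'
from h import *
st(); p=wr("pics/w11.png"); r=cen("clamp_knob_grip",p); print(r, r and at(p,r[1],r[2],186)); print(proj(p,(587.4,121,191)))
plan((587.4,121,188,-.8))
E
```

```text
t50.0 [588.3 120.3 251.3] [-3.142  0.    -0.809] q [0.09 0.44 1.61 0.   1.09 2.47] F [ 0.8 -0.3  0.3] open 0.700 grip 0.0
(0.77, np.float64(281.7), np.float64(230.5), array([246., 189., 324., 271.])) [589.6 120.6 186. ]
(np.float64(283.8470493762006), np.float64(235.97847461943832))
from [588.33 120.22 251.29  -0.8 ]
[[[np.float64(-0.6),np.float64(0.1),np.float64(31.6)],np.float64(-0.002)],[[np.float64(-1.2),np.float64(0.1),np.float64(63.3)],np.float64(-0.005)]] -> [587.4, 121.0, 188.0, -0.8] q6~2.57
```

Call:
jog_arm(motion=[[[-0.5,0,32],0],[[-0.5,0,64],0],[[-0.5,0,64],0],[[-0.5,0,64],0]])

```text
t: 50.45
eef_pos: [588.2, 120.5, 187.9]
tcp_rot: [3.141, 0.0, -0.803]
ft_force: [0.7, 0.1, 0.3]
opening: 0.699
grip_force: 0.0
```

Call:
jog_arm(motion=[[[0,0,0],0],[[0,0,0],0],[[0,0,0],0],[[0,0,0],0],[[0,0,0],0]], grip=1)

```text
t: 50.95
eef_pos: [588.6, 121.1, 188.6]
tcp_rot: [-3.139, -0.001, -0.804]
ft_force: [2.5, 5.7, 2.6]
opening: 0.5
grip_force: 30.0
```

Call:
jog_arm(motion=[[[0,0,0.3],-0.15],[[0,0,0.6],-0.3],[[0,0,0.9],-0.45],[[0,0,1.2],-0.6],[[0,0,1.5],-0.75]])

```text
t: 51.45
eef_pos: [589.2, 122.1, 187.1]
tcp_rot: [-3.138, -0.004, -0.048]
ft_force: [4.9, 12.6, -0.2]
opening: 0.497
grip_force: 30.0
```

Call:
jog_arm(motion=[[[0,0,0.3],-0.15],[[0,0,0.6],-0.3],[[0,0,0.9],-0.45],[[0,0,1.2],-0.6],[[0,0,1.5],-0.75]])

```text
t: 51.95
eef_pos: [589.3, 123.0, 185.7]
tcp_rot: [-3.141, -0.007, 0.701]
ft_force: [5.4, 18.8, 0.8]
opening: 0.499
grip_force: 30.0
```

Call:
jog_arm(motion=[[[0,0,0.3],-0.15],[[0,0,0.6],-0.3],[[0,0,0.9],-0.45],[[0,0,1.2],-0.6],[[0,0,1.5],-0.75]])

```text
t: 52.45
eef_pos: [588.2, 123.5, 184.1]
tcp_rot: [3.14, -0.005, 1.452]
ft_force: [1.0, 21.1, 3.8]
opening: 0.499
grip_force: 30.0
```

Call:
jog_arm(motion=[[[0,0,0.3],-0.15],[[0,0,0.6],-0.3],[[0,0,0.9],-0.45],[[0,0,1.2],-0.6],[[0,0,1.5],-0.75]])

```text
t: 52.95
eef_pos: [587.1, 123.2, 182.6]
tcp_rot: [3.139, -0.004, 2.202]
ft_force: [-6.3, 17.8, 7.8]
opening: 0.498
grip_force: 30.0
```

Call:
jog_arm(motion=[[[0,0,0.3],-0.15],[[0,0,0.6],-0.3],[[0,0,0.9],-0.45],[[0,0,1.2],-0.6],[[0,0,1.5],-0.75]])

```text
t: 53.45
eef_pos: [586.5, 122.3, 181.0]
tcp_rot: [3.139, -0.002, 2.952]
ft_force: [-10.6, 11.8, 9.4]
opening: 0.499
grip_force: 30.0
```

Call:
jog_arm(motion=[[[0,0,0.3],-0.15],[[0,0,0.6],-0.3],[[0,0,0.9],-0.45],[[0,0,1.2],-0.6],[[0,0,1.5],-0.75]])

```text
t: 53.95
eef_pos: [586.7, 121.2, 179.5]
tcp_rot: [3.14, -0.001, -2.581]
ft_force: [-9.4, 3.7, 8.6]
opening: 0.498
grip_force: 30.0
```

```bash
python3 -c "
from h import *
st(); print(state()['moment'],state()['tau'].round(2))"
```

```text
t54.0 [586.7 121.2 179.5] [ 3.140e+00 -1.000e-03 -2.581e+00] q [ 0.09  0.52  1.69  0.    0.93 -2.04] F [-9.4  3.7  8.6] open 0.498 grip 30.0
[ 0.40262653  1.35149779 -0.12747393] [ -3.56 -55.09 -24.65  -0.83  -1.93   2.37]
```

Call:
jog_arm(motion=[[[0,0,0.2],-0.1],[[0,0,0.4],-0.2],[[0,0,0.5],-0.28],[[0,0,0.5],-0.34],[[0,0,0.5],-0.4]])

```text
t: 54.45
eef_pos: [587.9, 121.9, 178.9]
tcp_rot: [3.141, 0.003, -2.187]
ft_force: [-2.4, 7.8, 2.4]
opening: 0.499
grip_force: 30.0
```

```bash
python3 -c "
from h import *
st(); print(state()['moment'],state()['tau'].round(2))"
```

```text
t54.5 [587.9 121.9 178.9] [ 3.141e+00  3.000e-03 -2.187e+00] q [ 0.09  0.52  1.69  0.    0.93 -2.43] F [-2.4  7.8  2.4] open 0.499 grip 30.0
[ 1.55768665  0.48495955 -0.82712768] [ -4.55 -58.99 -23.03  -2.31  -0.36   0.14]
```

Call:
jog_arm(motion=[[[0,0,0],0],[[0,0,0],0],[[0,0,0],0],[[0,0,-30],0],[[0,0,-70],0]], grip=0.3)

```text
t: 54.95
eef_pos: [587.3, 120.1, 247.3]
tcp_rot: [3.139, -0.003, -2.188]
ft_force: [0.5, -0.6, -0.1]
opening: 0.702
grip_force: 0.0
```

```bash
python3 - <<'E'
from h import *
st(); p=wr("pics/w12.png")
r=cen("clamp_knob_grip",p); print(r, r and at(p,r[1],r[2],175))
w=cv2.resize(p["img"],(400,300))
I=[w]
t=read_camera("top"); 
for i in (1,2,4):
    r=cen(f"jar{i}_center",t); print(i,r and at(t,r[1],r[2],55))
r=cen("handle_tab",t); print(r, r and at(t,r[1],r[2],130)); r=cen("trivet",t); b=cen("basket",t); print(r,b, b and at(t,(b[3][0]+b[3][2])/2,(b[3][1]+b[3][3])/2,47))
s=read_camera("side"); b=cen("basket",s); print(b,b and at(s,(b[3][0]+b[3][2])/2,(b[3][1]+b[3][3])/2,40))
I.append(cv2.resize(t["img"][150:360,170:450],(400,300),interpolation=3)); I2=[cv2.resize(s["img"][130:340,180:460],(400,300),interpolation=3),cv2.resize(p["img"][150:300,180:380],(400,300),interpolation=3)]
cv2.imwrite("pics/fin.png",np.vstack([np.hstack(I),np.hstack(I2)]))
E
```

```text
t55.0 [587.3 120.1 247.3] [ 3.139e+00 -3.000e-03 -2.188e+00] q [ 0.09  0.45  1.61 -0.    1.08 -2.43] F [ 0.5 -0.6 -0.1] open 0.702 grip 0.0
(0.61, np.float64(284.1), np.float64(229.0), array([250., 190., 326., 270.])) [587.1 121.1 175. ]
1 [ 432.9 -401.2   55. ]
2 [ 315.6 -299.2   55. ]
4 [ 371.7 -347.8   55. ]
(0.64, np.float64(266.2), np.float64(286.1), array([254., 278., 275., 292.])) [402.3  16.  130. ]
(0.67, np.float64(331.6), np.float64(213.5), array([300., 181., 373., 270.])) (0.67, np.float64(336.4), np.float64(228.5), array([300., 197., 372., 263.])) [ 567.1 -178.7   47. ]
(0.58, np.float64(342.0), np.float64(271.2), array([303., 234., 383., 310.])) [ 568.1 -185.9   40. ]
```

View pics/fin.png

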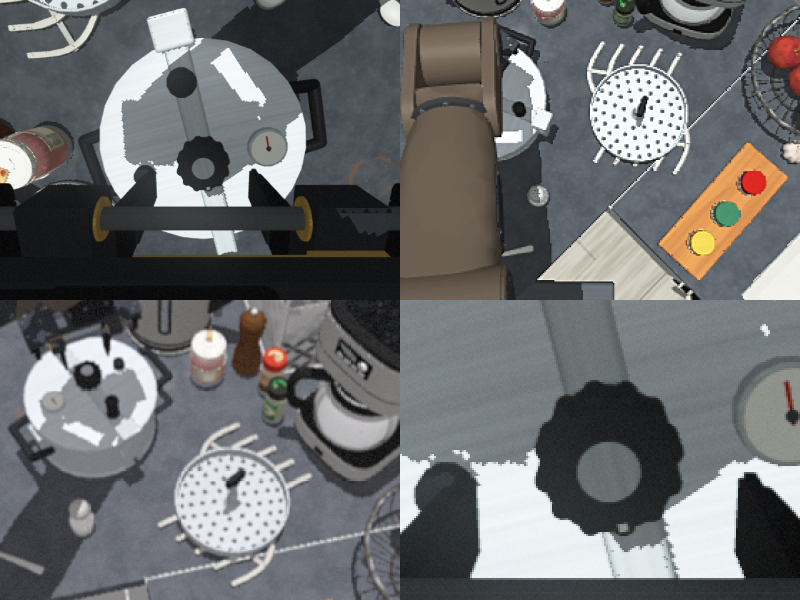

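```bash
python3 - <<'E'
from h import *
plan((570,-181,255,2.81))
E
```

```text
from [587.79 120.33 247.21  -2.19]
[[[np.float64(25.6),np.float64(-16.0),np.float64(-0.8)],np.float64(0.129)],[[np.float64(51.2),np.float64(-32.0),np.float64(-1.6)],np.float64(0.257)],[[np.float64(76.8),np.float64(-47.9),np.float64(-2.3)],np.float64(0.386)],[[np.float64(102.4),np.float64(-63.9),np.float64(-3.1)],np.float64(0.514)],[[np.float64(128.1),np.float64(-79.9),np.float64(-3.9)],np.float64(0.643)]] -> [578.9, -30.34, 251.11, 3.45] q6~-1.93
[[[np.float64(10.9),np.float64(-28.1),np.float64(-0.8)],np.float64(0.129)],[[np.float64(21.8),np.float64(-56.3),np.float64(-1.6)],np.float64(0.257)],[[np.float64(32.8),np.float64(-84.4),np.float64(-2.3)],np.float64(0.386)],[[np.float64(43.7),np.float64(-112.6),np.float64(-3.1)],np.float64(0.514)],[[np.float64(54.6),np.float64(-140.7),np.float64(-3.9)],np.float64(0.643)]] -> [570.0, -181.0, 255.0, 2.81] q6~-1.55
```

Call:
jog_arm(motion=[[[128,-80,-4],0.645],[[128,-80,-4],0.645],[[128,-80,-4],0.645],[[128,-80,-4],0.645],[[128,-80,-4],0.645]], grip=0.5)

```text
t: 56.0
eef_pos: [579.0, -32.1, 251.6]
tcp_rot: [3.141, -0.0, -2.841]
ft_force: [-0.3, 0.1, 0.2]
opening: 0.502
grip_force: 0.0
```

Call:
jog_arm(motion=[[[54.5,-140.5,-4],0.645],[[54.5,-140.5,-4],0.645],[[54.5,-140.5,-4],0.645],[[54.5,-140.5,-4],0.645],[[54.5,-140.5,-4],0.645]])

```text
t: 56.5
eef_pos: [569.6, -182.5, 255.3]
tcp_rot: [3.141, -0.001, 2.797]
ft_force: [0.1, 0.4, -0.4]
opening: 0.497
grip_force: 0.0
```

Call:
jog_arm(motion=[[[0,0,0],0],[[0,0,0],0]])

```text
t: 56.7
eef_pos: [570.0, -180.6, 255.7]
tcp_rot: [3.141, -0.0, 2.808]
ft_force: [-0.7, 0.8, -0.4]
opening: 0.499
grip_force: 0.0
```

```bash
python3 - <<'E'
from h import *
st(); p=wr("pics/w13.png"); E=np.array(p["extrinsics"])
for r in cut_out("handle_tab",p)[:2]:
    ys,xs=np.nonzero(r["region"]); X=np.float32([at(p,x,y,138)[:2] for x,y in zip(xs,ys)]); print(r["p"],r["box"],xs.mean(),ys.mean(),cv2.minAreaRect(X),X.mean(0))
    m=p["img"].copy(); 
r=cut_out("basket",p); print([(x["p"],x["box"]) for x in r])
r=cut_out("trivet",p); print([(x["p"],x["box"]) for x in r])
# direct dark threshold of tab near its box
t=cut_out("handle_tab",p)
if t:
    l,tp,rt,b=[int(v) for v in t[0]["box"]]; g=p["img"][tp-20:b+20,l-20:rt+20].max(2)<45
    n,lab,stt,c=cv2.connectedComponentsWithStats(g.astype(np.uint8)); k=1+np.argmax(stt[1:,4]); ys,xs=np.nonzero(lab==k)
    X=np.float32([at(p,x+l-20,y+tp-20,138)[:2] for x,y in zip(xs,ys)]); print(cv2.minAreaRect(X),stt[k])
E
```

```text
t56.7 [ 570.  -180.6  255.7] [ 3.141 -0.     2.808] q [-0.42  0.44  1.61  0.    1.1  -1.65] F [-0.7  0.8 -0.4] open 0.499 grip 0.0
0.97 [277.2, 183.8, 297.9, 238.8] 285.85749086479905 208.52862362971985 ((571.3309326171875, -178.88552856445312), (14.578413963317871, 42.385101318359375), 71.22183990478516) [ 570.4123  -178.27615]
[(0.91, [190.0, 88.3, 384.3, 279.5]), (0.55, [275.9, 183.3, 300.3, 240.8])]
[(0.88, [172.4, 66.2, 398.2, 290.8])]
((558.77734375, -174.13677978515625), (10.752179145812988, 14.000022888183594), 70.78740692138672) [ 22  21  15  19 124]
```

Call:
jog_arm(motion=[[[-0.5,2,40],0],[[-0.5,2,80],0],[[-0.5,2,105],0],[[-0.5,2,118],0],[[-0.5,2,118],0]])

```text
t: 57.45
eef_pos: [570.8, -178.8, 136.7]
tcp_rot: [3.141, -0.002, 2.806]
ft_force: [0.5, -0.1, 0.1]
opening: 0.497
grip_force: 0.0
```

Call:
jog_arm(motion=[[[0,0,0],0],[[0,0,0],0],[[0,0,0],0],[[0,0,0],0],[[0,0,0],0]], grip=1)

```text
t: 57.95
eef_pos: [571.3, -179.0, 138.4]
tcp_rot: [3.142, 0.001, 2.806]
ft_force: [0.4, -0.6, 0.1]
opening: 0.133
grip_force: 0.0
```

Call:
jog_arm(motion=[[[0,0,0],0],[[0,0,0],0],[[0,0,0],0]])

```text
t: 58.25
eef_pos: [571.2, -179.1, 137.9]
tcp_rot: [3.142, 0.0, 2.806]
ft_force: [0.8, -0.6, 0.2]
opening: 0.122
grip_force: 30.0
```

Call:
jog_arm(motion=[[[0,0,-3],0],[[0,0,-7],0],[[0,0,-11],0],[[0,0,-15],0],[[0,0,-15],0]])

```text
t: 58.75
eef_pos: [571.3, -179.1, 153.6]
tcp_rot: [3.142, 0.001, 2.806]
ft_force: [0.0, -0.0, -3.9]
opening: 0.124
grip_force: 30.0
```

```bash
python3 - <<'E'
from h import *
st(); plan((591.5,-183.8,153,2.81))
E
```

```text
t58.8 [ 571.3 -179.1  153.6] [3.142e+00 1.000e-03 2.806e+00] q [-0.41  0.55  1.72  0.    0.87 -1.65] F [ 0.  -0.  -3.9] open 0.124 grip 30.0
from [ 571.34 -179.06  153.56    2.81]
[[[np.float64(-20.6),np.float64(2.2),np.float64(0.6)],np.float64(-0.004)]] -> [591.5, -183.8, 153.0, 2.81] q6~-1.54
```

Call:
jog_arm(motion=[[[-8,1,0],0],[[-16,2,0],0],[[-20.5,2,0],0],[[-20.5,2,0],0]])

```text
t: 59.15
eef_pos: [591.8, -184.1, 152.6]
tcp_rot: [3.142, 0.0, 2.806]
ft_force: [0.6, 0.2, -3.8]
opening: 0.123
grip_force: 30.0
```

Call:
jog_arm(motion=[[[0,0,4],0],[[0,0,9],0],[[0,0,13],0],[[0,0,15],0],[[0,0,15.5],0]])

```text
t: 59.65
eef_pos: [590.8, -183.8, 137.5]
tcp_rot: [3.141, -0.001, 2.806]
ft_force: [-5.2, 2.1, 3.9]
opening: 0.122
grip_force: 30.0
```

Call:
jog_arm(motion=[[[0,0,0.3],0],[[0,0,0.3],0]])

```text
t: 59.85
eef_pos: [590.9, -183.8, 137.5]
tcp_rot: [3.142, -0.0, 2.806]
ft_force: [-4.9, 1.3, 4.0]
opening: 0.127
grip_force: 30.0
```

Call:
jog_arm(motion=[[[0,0,0],0],[[0,0,0],0],[[0,0,0],0],[[0,0,0],0]], grip=0.6)

```text
t: 60.25
eef_pos: [591.3, -183.9, 137.1]
tcp_rot: [3.142, 0.0, 2.806]
ft_force: [0.3, -0.4, -0.6]
opening: 0.379
grip_force: 0.0
```

Call:
jog_arm(motion=[[[0,0,-30],0],[[0,0,-70],0],[[0,0,-110],0],[[0,0,-140],0],[[0,0,-140],0]])

```text
t: 60.75
eef_pos: [592.3, -184.3, 281.5]
tcp_rot: [-3.141, 0.007, 2.806]
ft_force: [0.3, 0.4, -0.1]
opening: 0.4
grip_force: 0.0
```

```bash
python3 - <<'E'
from h import *
st(); t=read_camera("wrist")
r=cut_out("handle_tab",t)[0]; ys,xs=np.nonzero(r["region"]); print(at(t,xs.mean(),ys.mean(),138))
plan((500,200,280,2.81))
E
```

```text
t60.8 [ 592.3 -184.3  281.5] [-3.141  0.007  2.806] q [-0.41  0.44  1.52  0.    1.17 -1.64] F [ 0.3  0.4 -0.1] open 0.400 grip 0.0
[ 590.1 -183.   138. ]
from [ 591.12 -183.85  277.21    2.81]
[[[np.float64(21.3),np.float64(33.2),np.float64(-0.3)],np.float64(-0.0)],[[np.float64(42.5),np.float64(66.5),np.float64(-0.6)],np.float64(-0.001)],[[np.float64(63.8),np.float64(99.7),np.float64(-0.8)],np.float64(-0.001)],[[np.float64(85.0),np.float64(133.0),np.float64(-1.1)],np.float64(-0.002)],[[np.float64(106.3),np.float64(166.2),np.float64(-1.4)],np.float64(-0.002)]] -> [545.56, 8.08, 278.6, 2.81] q6~-1.22
[[[np.float64(21.2),np.float64(33.3),np.float64(-0.3)],np.float64(-0.0)],[[np.float64(42.4),np.float64(66.6),np.float64(-0.6)],np.float64(-0.001)],[[np.float64(63.5),np.float64(99.8),np.float64(-0.8)],np.float64(-0.001)],[[np.float64(84.7),np.float64(133.1),np.float64(-1.1)],np.float64(-0.002)],[[np.float64(105.9),np.float64(166.4),np.float64(-1.4)],np.float64(-0.002)]] -> [500.0, 200.0, 280.0, 2.81] q6~-0.86
```

```bash
python3 -c "
from cell import *
print(job_done())"
```

```text
the job is handed in; nothing more can be done
None
```

The job is handed in at about 61 s. The three jars present (red, brass, green; white was absent) stand upright on the board, the empty canner's lid is back over the pot and screwed tight, and the basket is on the middle of the trivet with its handle locked out. It had been knocked about 20 mm aside, so I put it back before handing in.

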